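# Prise a stuck two-part kitchen mould open evenly with a wedge

## Robot

A 6-joint arm with a two-finger parallel gripper is mounted at the origin on the work surface. World frame = base frame: x ahead of the robot, y to its left, z up, the work surface at z = 0. Lengths are in m, angles in degrees, forces in N, time in s.
With the tool pointing down it reaches from about 0.35 to 0.875 m from the base axis. Payload 4.2 kg.
Tool frame: the origin (TCP) lies on the centre line of the jaws, within the pads' length; the fingertips stand 19 mm ahead of it and the grasp point (between the pads) is the TCP; x points along the fingers, y is the direction in which the jaws open and shut, and the axes are right-handed (so a half turn about x gives the same grasp; the last joint's range is limited). The gripper opens to 87 mm and grips with 3 to 60 N. Pads are 19 mm wide; open, the fingers measure 117 mm over their backs; the gripper's body (75 mm by 190 mm) begins 51 mm behind the grasp point.
Start: joints at [-50.959, 22.042, 0.453, 0, -68.411, -14.817], TCP at [0.256, -0.57, 0.242] pointing down, gripper open.
Joint ranges: [-179.83, 179.83], [-69.29, 118.12], [-61.27, 80.66], [-181.25, 117.63], [-171.15, -9.14], [-177.46, 177.46]. Speed limits (degrees/s): [159.86, 159.86, 180, 180, 180, 180].

## Interface

Orientations are given as a 3x3 rotation matrix whose columns are the frame's x, y, z axes.
In Python, from station import r, viewer, job, spotter gives the robot as it stands.
- The arm moves only by the tool play_rows, never from a script. Its argument "commands" is a list of rows, each an object of numbers: "fingers": the gripper command: -1 is fully open, 1 is shut, values between are in proportion; "tx", "ty", "tz": the shift along the tool's x, y, z normalised to -1 to 1, where 1 is 750 mm; "ax", "ay", "az": the turn, a rotation vector about the tool's x, y, z normalised to -1 to 1, where 1 is pi rad. In form: [{"fingers": .., "tx": .., "ty": .., "tz": .., "ax": .., "ay": .., "az": ..}, ...]. A call has 1 to 5 rows; each row is the pose to reach, as a shift and turn from the pose commanded when the call began, along the tool's axes at that moment, turning the shorter way round; what a row does not reach only later rows make up. A row lasts 1/12 s, in which the tool goes at most 41.7 mm and 7.16 degrees, less where a joint would pass 70% of its speed; a pose out of reach is approached as far as the arm can. A call with a number of a shift or a turn outside -1 to 1 is refused whole. A call with a gripper value outside its range is refused whole. The fingers move at their own pace and stop on an object; the grip force is fixed at half the most. Time passes only in rows, so rows that repeat a pose let the fingers close. It gives the time, the measured TCP pose, the force and the opening at its end, in the units of the state.
- r.sense(): the state, without advancing time (a new reading comes with each control period).
- viewer.capture(name): name is "scene" or "top" or "wrist"; returns a dict with "image" (400x640x3 uint8, red, green, blue), "fx", "fy", "cx", "cy" (pixels), "R" (3x3) and "t" (3): a world point X has camera coordinates R X + t; the wrist camera has in their place "mount" (4x4, takes a point from camera to tool coordinates, whose origin is the TCP and whose axes are the tool frame's). Camera axes: x right, y down, z forward; pixel columns grow to the right and rows downward; lengths in m; the calibration is good to about 2 mm. The wrist camera is an equidistant fisheye: a pixel r from the principal point sees the ray r / f radians off the axis. A picture is of the moment at which its call begins: read the wrist's pose just before it. There is no depth.
- job.finish_job(): hands the job in, once; it reports no verdict.
Trained networks look in a picture, given as the dict that the camera call returned (one of the last four; its "shot" number tells which), for a name from the list of things; names that differ only in an ending like _2 or _b are one class to them, and where a whole thing is asked for, a point or a joint stands for the part that bears it (a point fixed in the world has none). Each returns a list of dicts, best first, with "score" (0 to 1); they miss things now and then, are a little off and sometimes report something else, mostly with a low value. They report only what shows in the picture. A call takes as long as a camera call. They do not tell look-alikes from the thing itself.
- spotter.find_in(name, picture): "uv" ([column, row] in pixels, amid what is visible of it).
- spotter.silhouettes(name, picture): "region" (400x640 bool, what is visible of it) and "uv" ([column, row] in pixels, amid what is visible of it).
The state is a dict: "time_s": time; "joints": joint angles; "joint_velocities": joint speeds; "effort": joint torques, N m; "tcp_pos": TCP position; "ee_rot": TCP orientation; "wrist_force": force on the tool from outside, world axes, zero at the start; "moment": the same for the moment, N m; "gripper_width": opening from 0.0 (shut) to 1.0 (fully open).
Only numpy, scipy, OpenCV 4.12 (cv2) and the standard library are available. Lean on these libraries where they do the work, as an engineer would, in place of code of your own. Each camera call takes 0.05 s, during which the arm holds its last target. There are 200 camera calls.

## Task

The two aluminium halves of the press-fit mould are stuck together: take the black-handled steel wedge out of its holder and feel it gently down into the pry slots at the two ends of the seam, a little at a time and from alternate ends, until both ends of the seam stand at least 7 mm open. Keep the opening even (neither end ever more than 4 mm ahead of the other), let the wedge follow the parting halves instead of forcing it against one side, and touch the mould with nothing but the wedge. Then stand the wedge back in its holder, let it go, and leave the bottle, spoon and brush where they are.

Things in the scene. Friction and masses are not known exactly. Their poses are not given: they have to be found in the camera images.
- wedge_handle (a point): Centre of the black handle of the wedge, a loose 160 g hand tool standing blade down in the holder. z points up the tool, x across the blade's thickness, y across its width. Handle 20 mm (x) by 26 mm (y) by 60 mm tall, this point half-way up it. The blade's tip lies 86 mm below this point along z, but sideways off by up to 3 mm: see wedge.
- holder_slot (a point): Centre of the slot's mouth on top of the wedge's holder, a fixed white block 70 mm tall on a 90 mm square steel foot; z up. The slot is 26 mm (x) by 26 mm (y) and 70 mm deep. The wedge hangs in it by its guard, which lies flat on the top, blade axes parallel to the slot's; the handle's centre is then 36 mm above this point.
- seam_mid (a point): Middle of the seam on the fixed half, at the mould's top face. y runs along the seam to its left end, x across it from the fixed half to the half that comes away, z up. A round pouring neck 48 mm across and 12 mm high covers the seam's middle. Up to 35 mm either side of the middle the halves meet face to face; beyond that are the pry slots.
- slot_left (a point): Point on the fixed half's seam plane at the middle of the left pry slot (55 mm along +y from seam_mid), at the height of the mould's top face; axes as seam_mid.
- slot_right (a point): The same for the right pry slot (55 mm along -y from seam_mid).
- edge_left (a point): Point on the seam face of the half that comes away, at the left slot, at its top face. It lies on slot_left when that end is shut; its x in the frame of seam_mid is the opening of the left end, 0 to 0.7 mm at the start.
- edge_right (a point): The same at the right slot: its x in the frame of seam_mid is the opening of the right end, 0 to 0.7 mm at the start.
- edge_mid (a point): The same half-way between the two; axes are those of the half that comes away (parallel to seam_mid's when the opening is even).
- squeeze_bottle: Bystander: red squeeze bottle 58 mm across, 150 mm tall, loose; origin at the centre of its base.
- spoon: Bystander: spoon lying on the table, loose; origin near its middle, on the table.
- brush: Bystander: pastry brush lying on the table, loose; origin near its middle, on the table.
- wedge: The wedge; origin 86 mm below wedge_handle, axes the same. The straight steel blade is 50 mm long, 20 mm wide (y), and tapers evenly on both faces from 14 mm thick (x) under the guard to 2.4 mm at the tip. Between blade and handle is a steel guard 42 x 44 x 6 mm, in which the blade is firmly clamped up to 3 mm off the handle's centre line, to either side (x), as it happens; this pose does not show it.
- fixed_half: The fixed half; origin on the seam plane under its middle at table height, axes as seam_mid. From 35 mm off the middle out to each end face an open pry slot is cut 1.5 mm into each half, from the top face down to the stand: 3 mm wide when shut, wider by that end's opening, with sharp upright walls. 
- loose_half: The half that comes away; origin under edge_mid at table height, axes as edge_mid. Two tight dowels, one at each slot, hold it by friction: an end gives way at about 7 N of sideways push at its slot, hardly moving the other end, does not spring back, and can open to about 12 mm. Neither half should feel over 45 N from the wedge.
- stand: Fixed steel stand of the mould, 170 x 190 mm, its top 10 mm above the table; origin at table height under seam_mid, axes as seam_mid. On it stand the two aluminium halves, each 45 mm (x) by 160 mm (y), tops 70 mm above the table. Stand and fixed half stay put.
There are look-alikes about, which are no part of the job. Leave any pink or purple look-alike of the part that bears holder_slot alone. Leave any orange look-alike of the wedge alone.

How it is judged:
By the outcome, as a careful person would: the job done as asked, in the order asked, and still so for the second after the job is handed in, with the robot touching nothing.
It also fails if it takes over 72 s, if anything falls off the work surface, if the arm or the gripper's body presses on something with over 40 N, if the wrist force passes 120 N, or if a joint passes its speed limit or range.

## Working session

There is one attempt and no reset: what is moved stays moved. The work goes in short steps, Python scripts to look and compute and a tool call to move; the robot and the scene stay as the last step left them, time stands still between calls to the robot, and variables do not carry over. Pictures are saved under pics/ and viewed, about 8 in all and at most 12, crops included, and the job is handed in when it is done.

Besides the shell and the picture viewer there is one more tool, called after "Emit:" by a JSON object that holds its "method" and its "body", one argument or row to a line. play_rows: Moves the arm, as the interface text tells. Its arguments: {"type":"object","properties":{"commands":{"type":"array"}},"required":["commands"]}

```bash
ls; mkdir -p pics
python3 - <<'E'
from station import r, viewer, job, spotter
import cv2, numpy as np
s=r.sense(); print(s)
for n in ("scene","top"):
    c=viewer.capture(n); cv2.imwrite(f"pics/{n}0.png",c["image"][:,:,::-1])
    print(n,c["fx"],c["cx"],c["cy"],np.round(c["R"],4).tolist(),c["t"])
    for k in ("wedge_handle","holder_slot","seam_mid","slot_left","slot_right","edge_left","edge_right","squeeze_bottle","spoon","brush","fixed_half","loose_half","wedge"):
        print(k,[(np.round(d["uv"],1).tolist(),round(d["score"],2)) for d in spotter.find_in(k,c)][:4])
E
```

```text
pics
{'time_s': 0.0, 'joints': array([-5.09581015e+01,  2.20904305e+01,  3.79829323e-01, -3.06700229e-02,
       -6.84109741e+01, -1.48172850e+01]), 'joint_velocities': array([ 0.03980184,  0.056085  ,  0.06661102,  0.0593831 , -0.09525572,
        0.08683939]), 'effort': array([ 4.21326813e-04, -3.90663815e+01,  1.87405962e+01,  4.21976119e+00,
        1.10370945e-02, -1.98214725e-04]), 'tcp_pos': array([ 0.25624748, -0.56943506,  0.24045903]), 'ee_rot': array([[-9.49934558e-04, -4.10133691e-01,  9.12024919e-01],
       [ 1.96152310e-03,  9.12022812e-01,  4.10134787e-01],
       [-9.99997625e-01,  2.17855916e-03, -6.18752764e-05]]), 'wrist_force': array([ 0.00396484,  0.48922483, -0.36966444]), 'moment': array([0.03938339, 0.04467191, 0.04137734]), 'gripper_width': 0.9975458532714896}
scene 438.9059974227196 321.2287283058268 198.5840213042951 [[-0.7872, 0.6168, 0.0002], [0.3479, 0.4443, -0.8255], [-0.5092, -0.6497, -0.5644]] [ 0.34457732 -0.10491304  1.55545635]
wedge_handle [([322.1, 178.9], 0.73)]
holder_slot [([404.9, 235.0], 0.7), ([376.0, 277.0], 0.65)]
seam_mid [([305.7, 209.
[... 529 characters left out ...]
04071748 [[-0.0065, -1.0, 0.0025], [-0.9782, 0.0059, -0.2077], [0.2077, -0.0038, -0.9782]] [0.07279871 0.48632249 0.84950437]
wedge_handle [([402.3, 265.2], 0.67), ([208.1, 187.3], 0.57)]
holder_slot [([239.7, 259.8], 0.87), ([165.3, 261.2], 0.79), ([223.4, 199.8], 0.77)]
seam_mid [([345.7, 188.9], 0.89)]
slot_left [([342.2, 189.5], 0.93)]
slot_right [([341.1, 190.3], 0.86), ([467.3, 214.1], 0.21)]
edge_left [([328.8, 167.8], 0.91)]
edge_right [([330.7, 166.8], 0.59)]
squeeze_bottle [([465.5, 212.9], 0.89)]
spoon [([343.2, 184.1], 0.73)]
brush [([417.9, 137.0], 0.83)]
fixed_half [([342.7, 186.8], 0.86)]
loose_half [([334.4, 167.1], 0.88)]
wedge [([397.6, 269.1], 0.87), ([212.1, 192.0], 0.8)]
```

Run:
```python
import cv2, numpy as np
a=cv2.imread("pics/scene0.png");b=cv2.imread("pics/top0.png")
cv2.imwrite("pics/b0.png",cv2.resize(b[80:320,130:500],None,fx=2.15,fy=2.15,interpolation=cv2.INTER_CUBIC))
cv2.imwrite("pics/a0.png",cv2.resize(a[110:320,180:450],None,fx=2.8,fy=2.8,interpolation=cv2.INTER_CUBIC))
```

```text
(no output)
```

View pics/b0.png

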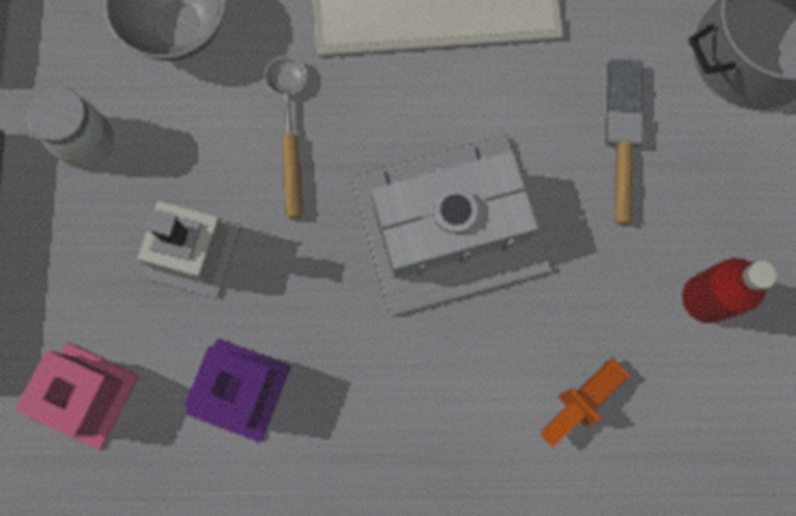

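View pics/a0.png

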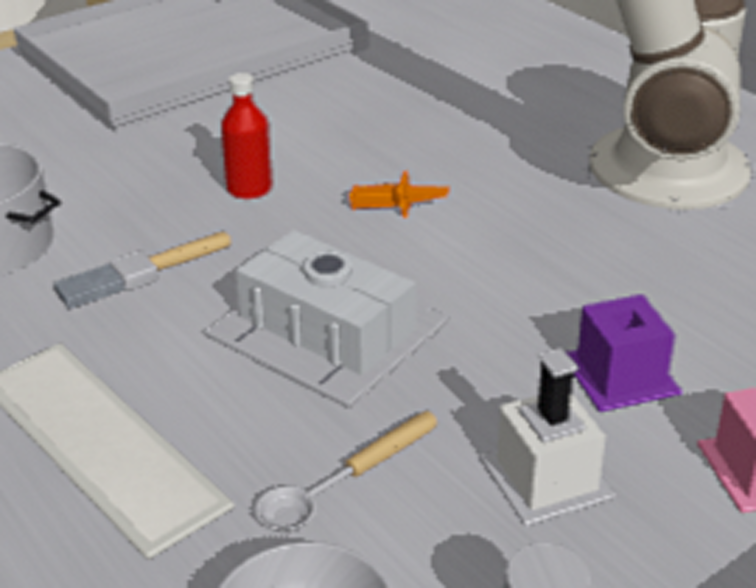

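Candidates for the wedge in the top picture: the black handle in the white holder at about (210,187), and the orange tool lying at (400,268), which is a look-alike. Candidates for the holder: white at (213,195), purple at (238,260) and pink at (160,263). I choose the black-handled wedge and the white holder. The mould's far half, at (334,167), is the one that comes away.

```bash
cat > h.py <<'E'
import numpy as np, cv2
from station import r, viewer, job, spotter
def pose():
    s=r.sense(); return np.array(s["tcp_pos"]),np.array(s["ee_rot"]),s
def ray(c,uv,P=None):
    u=(uv[0]-c["cx"])/c["fx"]; v=(uv[1]-c["cy"])/c["fy"]
    if "mount" in c:
        th=np.hypot(u,v); d=np.array([u,v,0])*(np.sin(th)/max(th,1e-9)); d[2]=np.cos(th)
        M=np.array(c["mount"]); p,R=P
        return p+R@M[:3,3], R@M[:3,:3]@d
    R=np.array(c["R"]); return -R.T@np.array(c["t"]), R.T@np.array([u,v,1])
def at(c,uv,z,P=None):
    o,d=ray(c,uv,P); return (o+d*(z-o[2])/d[2])[:2]
def proj(c,X,P=None):
    X=np.array(X,float)
    if "mount" in c:
        M=np.array(c["mount"]); p,R=P
        q=M[:3,:3].T@(R.T@(X-p)-M[:3,3]); th=np.arctan2(np.hypot(q[0],q[1]),q[2]); k=th/max(np.hypot(q[0],q[1]),1e-9)
        return np.array([c["cx"]+c["fx"]*q[0]*k,c["cy"]+c["fy"]*q[1]*k])
    q=np.array(c["R"])@X+c["t"]; return np.array([c["cx"]+c["fx"]*q[0]/q[2],c["cy"]+c["fy"]*q[1]/q[2]])
E
python3 - <<'E'
from h import *
c=viewer.capture("top"); o=np.array([130,80])
px=lambda u,v: np.array([u,v])/2.15+o
for n,uv,z in [("handle",px(175,228),.12),("holder nr-left",px(140,258),.07),("near-right",px(203,278),.07),("far-right",px(219,213),.07),("far left",px(160,203),.07),
 ("seam L",px(382,228),.07),("seam R",px(523,190),.07),("neck",px(456,209),.082),("fixed nl",px(397,270),.07),("fixed nr",px(537,230),.07),("loose fl",px(373,188),.07),("loose fr",px(513,150),.07),("bottle",px(713,290),.03),("spoon",px(290,140),0.01),("brush",px(624,140),.01)]:
    print(n,np.round(at(c,uv,z),4))
w=viewer.capture("wrist"); print(w["fx"],w["fy"],w["cx"],w["cy"],np.round(w["mount"],4).tolist())
E
```

```text
handle [0.5022 0.2919]
holder nr-left [0.482  0.3409]
near-right [0.46   0.2731]
far-right [0.5309 0.2589]
far left [0.5425 0.3228]
seam L [0.5133 0.0838]
seam R [ 0.5547 -0.0689]
neck [0.5306 0.0051]
fixed nl [0.4674 0.0681]
fixed nr [ 0.5101 -0.0821]
loose fl [0.5579 0.0934]
loose fr [ 0.6003 -0.0597]
bottle [ 0.4506 -0.2809]
spoon [0.635 0.192]
brush [ 0.6328 -0.1996]
309.70691628693146 309.70691628693146 324.68657221532897 200.3071980391803 [[-0.0003, -0.2467, 0.9691, -0.142], [1.0, -0.0009, 0.0001, -0.0001], [0.0008, 0.9691, 0.2467, -0.0658], [0.0, 0.0, 0.0, 1.0]]
```

Emit:
{"method": "play_rows", "body": {
  "commands": [
    {"fingers": -1,"tx": -0.04,"ty": 0.2,"tz": 0.17},
    {"fingers": -1,"tx": -0.04,"ty": 0.2,"tz": 0.17},
    {"fingers": -1,"tx": -0.04,"ty": 0.2,"tz": 0.17},
    {"fingers": -1,"tx": -0.04,"ty": 0.2,"tz": 0.17},
    {"fingers": -1,"tx": -0.04,"ty": 0.2,"tz": 0.17}
  ]
}}

```text
$.commands[0]: bad value
```

Emit:
{"method": "play_rows", "body": {
  "commands": [
    {"fingers": -1,"ty": 0.2,"tz": 0.17},
    {"fingers": -1,"ty": 0.2,"tz": 0.17},
    {"fingers": -1,"ty": 0.2,"tz": 0.17},
    {"fingers": -1,"ty": 0.2,"tz": 0.17},
    {"fingers": -1,"ty": 0.2,"tz": 0.17}
  ]
}}

```text
$.commands[0]: bad value
```

Emit:
{"method": "play_rows", "body": {
  "commands": [
    {"fingers": -1,"ty": 0.2,"tz": 0.17},
    {"fingers": -1,"ty": 0.2,"tz": 0.17},
    {"fingers": -1,"ty": 0.2,"tz": 0.17},
    {"fingers": -1,"ty": 0.2,"tz": 0.17},
    {"fingers": -1,"ty": 0.2,"tz": 0.17}
  ]
}}

```text
$.commands[0]: bad value
```

Run:
```python
from h import *
p,R,s=pose(); w=viewer.capture("wrist"); cv2.imwrite("pics/w1.png",w["image"][:,:,::-1])
np.savez("w1.npz",p=p,R=R)
print(s["time_s"],p,np.round(R,3).tolist(),s["joints"])
for n in ("wedge_handle","holder_slot","seam_mid","slot_left","slot_right","edge_left","edge_right"):
    print(n,[(np.round(d["uv"],1).tolist(),round(d["score"],2),np.round(at(w,d["uv"],.07,(p,R)),4)) for d in spotter.find_in(n,w)][:3])
```

```text
1.5 [ 0.25645356 -0.56994416  0.24154997] [[0.0, -0.41, 0.912], [-0.0, 0.912, 0.41], [-1.0, -0.0, 0.0]] [-5.09600983e+01  2.20415019e+01  4.52625362e-01 -7.60605773e-04
 -6.84098393e+01 -1.48169360e+01]
wedge_handle []
holder_slot [([634.9, 359.8], 0.9, array([0.3289, 0.3396])), ([616.6, 357.2], 0.89, array([0.3338, 0.1972]))]
seam_mid []
slot_left []
slot_right []
edge_left []
edge_right []
```

Emit:
{"method": "play_rows", "body": {
  "commands": [
    {"fingers": -1,"tx": -0.04,"ty": 0.2,"tz": 0.17,"ax": 0,"ay": 0,"az": 0},
    {"fingers": -1,"tx": -0.04,"ty": 0.2,"tz": 0.17,"ax": 0,"ay": 0,"az": 0},
    {"fingers": -1,"tx": -0.04,"ty": 0.2,"tz": 0.17,"ax": 0,"ay": 0,"az": 0},
    {"fingers": -1,"tx": -0.04,"ty": 0.2,"tz": 0.17,"ax": 0,"ay": 0,"az": 0},
    {"fingers": -1,"tx": -0.04,"ty": 0.2,"tz": 0.17,"ax": 0,"ay": 0,"az": 0}
  ]
}}

```text
time_s: 2.32
tcp_pos: [0.3113, -0.3786, 0.2722]
ee_rot: [[0.001, -0.411, 0.912], [-0.0, 0.912, 0.411], [-1.0, -0.0, 0.001]]
wrist_force: [0.4, 0.1, 0.0]
gripper_width: 0.998
```

Emit:
{"method": "play_rows", "body": {
  "commands": [
    {"fingers": -1,"tx": 0,"ty": 0.2,"tz": 0.17,"ax": 0,"ay": 0,"az": 0},
    {"fingers": -1,"tx": 0,"ty": 0.2,"tz": 0.17,"ax": 0,"ay": 0,"az": 0},
    {"fingers": -1,"tx": 0,"ty": 0.2,"tz": 0.17,"ax": 0,"ay": 0,"az": 0},
    {"fingers": -1,"tx": 0,"ty": 0.2,"tz": 0.17,"ax": 0,"ay": 0,"az": 0},
    {"fingers": -1,"tx": 0,"ty": 0.2,"tz": 0.17,"ax": 0,"ay": 0,"az": 0}
  ]
}}

```text
time_s: 2.73
tcp_pos: [0.366, -0.1893, 0.272]
ee_rot: [[0.002, -0.411, 0.911], [0.0, 0.911, 0.411], [-1.0, -0.001, 0.001]]
wrist_force: [0.8, -0.3, -0.3]
gripper_width: 0.999
```

Run:
```python
from h import *
p,R,s=pose(); w=viewer.capture("wrist"); cv2.imwrite("pics/w1.png",w["image"][:,:,::-1])
np.savez("w1.npz",p=p,R=R)
print(s["time_s"],p,np.round(R,3).tolist(),s["joints"])
for n in ("seam_mid","slot_left","slot_right","edge_left","edge_right"):
    print(n,[(np.round(d["uv"],1).tolist(),round(d["score"],2),np.round(at(w,d["uv"],.07,(p,R)),4)) for d in spotter.find_in(n,w)][:3])
```

```text
2.7333 [ 0.36603302 -0.18930633  0.27203222] [[0.002, -0.411, 0.911], [0.0, 0.911, 0.411], [-1.0, -0.001, 0.001]] [-4.54147869e+00 -8.47445343e-01 -2.40090630e+01 -1.53632765e-02
 -6.67501835e+01 -6.11551691e+01]
seam_mid [([375.3, 296.3], 0.57, array([ 0.4769, -0.0672]))]
slot_left [([367.7, 296.1], 0.76, array([ 0.4805, -0.0767]))]
slot_right [([365.6, 298.7], 0.64, array([ 0.4851, -0.0773])), ([223.3, 205.5], 0.37, array([ 0.4419, -0.2882])), ([434.2, 362.2], 0.26, array([0.555 , 0.0843]))]
edge_left [([434.9, 359.5], 0.62, array([0.5494, 0.0818])), ([378.2, 289.2], 0.19, array([ 0.4658, -0.0689]))]
edge_right []
```

Emit:
{"method": "play_rows", "body": {
  "commands": [
    {"fingers": -1,"tx": 0,"ty": 0.2,"tz": 0.17,"ax": 0.1,"ay": 0,"az": 0},
    {"fingers": -1,"tx": 0,"ty": 0.2,"tz": 0.17,"ax": 0.1,"ay": 0,"az": 0},
    {"fingers": -1,"tx": 0,"ty": 0.2,"tz": 0.17,"ax": 0.1,"ay": 0,"az": 0},
    {"fingers": -1,"tx": 0,"ty": 0.2,"tz": 0.17,"ax": 0.1,"ay": 0,"az": 0},
    {"fingers": -1,"tx": 0,"ty": 0.2,"tz": 0.17,"ax": 0.1,"ay": 0,"az": 0}
  ]
}}

```text
time_s: 3.45
tcp_pos: [0.4175, -0.0145, 0.2717]
ee_rot: [[0.0, -0.104, 0.995], [-0.0, 0.995, 0.104], [-1.0, -0.0, 0.0]]
wrist_force: [1.5, -1.4, 0.3]
gripper_width: 0.996
```

```bash
cat > m.py <<'E'
# print the tool-axis, normalised move to a world target: x y z a(deg of tool y, tool down)
import sys; from h import *
x,y,z,a=map(float,sys.argv[1:5]); p,R,s=pose()
a=np.radians(a); T=np.array([[0,np.cos(a),np.sin(a)],[0,np.sin(a),-np.cos(a)],[-1,0,0]])
d=R.T@(np.array([x,y,z])-p); v=cv2.Rodrigues(R.T@T)[0].ravel()
print("t",round(s["time_s"],2),"p",np.round(p,4),"a",round(np.degrees(np.arctan2(R[1,1],R[0,1])),2),"shift",np.round(d/.75,4),"turn",np.round(v/np.pi,4),"mm",np.linalg.norm(d)*1e3,"j",np.round(s["joints"],0))
E
python3 m.py .504 .295 .27 74
python3 - <<'E'
from h import *
p,R,s=pose(); w=viewer.capture("wrist"); cv2.imwrite("pics/w2.png",w["image"][:,:,::-1]); np.savez("w2.npz",p=p,R=R)
E
```

```text
t 3.45 p [ 0.4175 -0.0145  0.2717] a 95.95 shift [0.0022 0.3985 0.1575] turn [1.219e-01 1.000e-04 0.000e+00] mm 321.34201796243883 j [  21.   -0.  -23.    0.  -67. -105.]
```

View pics/w2.png

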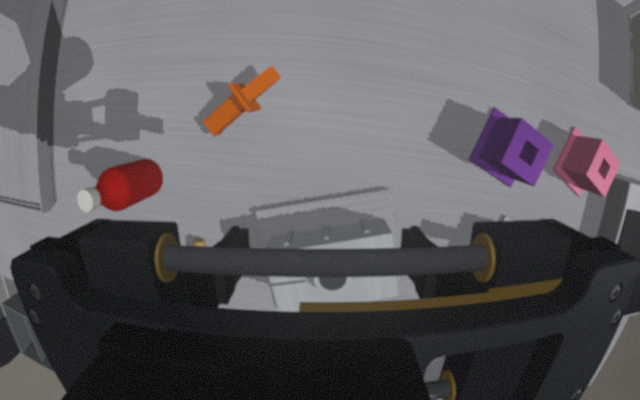

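Bottle at (130,185), orange look-alike at (240,100), purple and pink blocks at (510,150) and (590,165). The mould is partly hidden by the gripper. Only the region on the tool's -z side is visible, so I place the TCP past the holder to look.

Emit:
{"method": "play_rows", "body": {
  "commands": [
    {"fingers": -1,"tx": 0,"ty": 0.19,"tz": 0.16,"ax": 0.11,"ay": 0,"az": 0},
    {"fingers": -1,"tx": 0,"ty": 0.19,"tz": 0.16,"ax": 0.11,"ay": 0,"az": 0},
    {"fingers": -1,"tx": 0,"ty": 0.19,"tz": 0.16,"ax": 0.11,"ay": 0,"az": 0},
    {"fingers": -1,"tx": 0,"ty": 0.19,"tz": 0.16,"ax": 0.11,"ay": 0,"az": 0},
    {"fingers": -1,"tx": 0,"ty": 0.19,"tz": 0.16,"ax": 0.11,"ay": 0,"az": 0}
  ]
}}

```text
time_s: 3.92
tcp_pos: [0.524, 0.142, 0.2706]
ee_rot: [[0.0, 0.235, 0.972], [-0.0, 0.972, -0.235], [-1.0, -0.0, 0.0]]
wrist_force: [0.6, -0.6, 0.0]
gripper_width: 0.997
```

```bash
python3 m.py .614 .265 .25 74
```

```text
t 3.92 p [0.524  0.142  0.2706] a 76.38 shift [0.0274 0.1876 0.0779] turn [0.0132 0.0001 0.0001] mm 153.77082163898078 j [  32.   13.   -8.    0.  -69. -136.]
```

Emit:
{"method": "play_rows", "body": {
  "commands": [
    {"fingers": -1,"tx": 0.02,"ty": 0.188,"tz": 0.078,"ax": 0.013,"ay": 0,"az": 0},
    {"fingers": -1,"tx": 0.02,"ty": 0.188,"tz": 0.078,"ax": 0.013,"ay": 0,"az": 0},
    {"fingers": -1,"tx": 0.02,"ty": 0.188,"tz": 0.078,"ax": 0.013,"ay": 0,"az": 0},
    {"fingers": -1,"tx": 0.02,"ty": 0.188,"tz": 0.078,"ax": 0.013,"ay": 0,"az": 0},
    {"fingers": -1,"tx": 0.02,"ty": 0.188,"tz": 0.078,"ax": 0.013,"ay": 0,"az": 0}
  ]
}}

```text
time_s: 4.33
tcp_pos: [0.6142, 0.2654, 0.2525]
ee_rot: [[-0.002, 0.275, 0.962], [-0.002, 0.962, -0.275], [-1.0, -0.002, -0.002]]
wrist_force: [0.5, -0.3, -1.0]
gripper_width: 1.003
```

```bash
python3 m.py .614 .265 .25 74
python3 - <<'E'
from h import *
p,R,s=pose(); w=viewer.capture("wrist"); np.savez("w3.npz",p=p,R=R)
q=proj(w,[.504,.297,.1],(p,R)).astype(int); print(q)
x0,y0=max(0,q[0]-75),max(0,q[1]-60); im=w["image"][:,:,::-1]
cv2.imwrite("pics/w3f.png",im); cv2.imwrite("pics/w3.png",cv2.resize(im[y0:y0+120,x0:x0+150],None,fx=5,fy=5,interpolation=cv2.INTER_CUBIC)); print(x0,y0)
E
```

```text
t 4.33 p [0.6142 0.2654 0.2525] a 74.06 shift [ 0.0033 -0.0005 -0.    ] turn [ 0.0003 -0.0006  0.0007] mm 2.4967640721000026 j [  37.   26.    8.   -0.  -73. -143.]
[324  72]
249 12
```

View pics/w3.png

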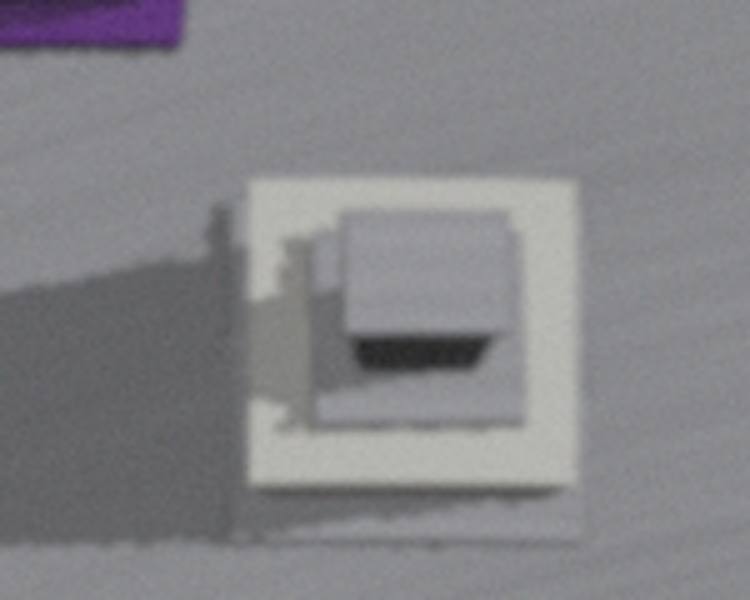

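Run:
```python
from h import *
z=np.load("w3.npz"); P=(z["p"],z["R"]); w=viewer.capture("wrist")
f=lambda u,v,h: at(w,(u/5+249,v/5+12),h,P)
c=[f(343,212,.136),f(512,212,.136),f(508,335,.136),f(348,335,.136)]
print("cap",np.mean(c,0),[np.linalg.norm(c[i]-c[i-1]).round(4) for i in range(4)])
h=[f(247,180,.07),f(578,180,.07),f(580,486,.07),f(247,486,.07)]
print("holder",np.mean(h,0),[np.linalg.norm(h[i]-h[i-1]).round(4) for i in range(4)])
e=h[1]-h[0]; print(np.degrees(np.arctan2(e[1],e[0]))); e=h[2]-h[3]; print(np.degrees(np.arctan2(e[1],e[0])))
g=[f(315,425,.076),f(523,425,.076)]; e=g[1]-g[0]; print("guard",np.linalg.norm(e),np.degrees(np.arctan2(e[1],e[0])), np.mean(g,0)+.021*np.array([-np.sin(np.radians(74)),np.cos(np.radians(74))])*-1, np.mean(g,0))
```

```text
cap [0.50680421 0.3051097 ] [np.float64(0.0213), np.float64(0.0279), np.float64(0.0213), np.float64(0.0264)]
holder [0.50627917 0.30418518] [np.float64(0.0659), np.float64(0.069), np.float64(0.0661), np.float64(0.0692)]
74.40902620919421
74.26080507905263
guard 0.0422525297672602 74.33584830508941 [0.54682592 0.29363788] [0.52663942 0.29942627]
```

```bash
python3 m.py .503 .297 .25 164
```

```text
t 4.43 p [0.612  0.2624 0.2544] a 73.99 shift [ 0.0062  0.0043 -0.1524] turn [-5.001e-01 -1.200e-03  2.000e-04] mm 114.41397127060338 j [  37.   26.    8.   -0.  -73. -143.]
```

Emit:
{"method": "play_rows", "body": {
  "commands": [
    {"fingers": -1,"tx": 0,"ty": 0.016,"tz": -0.151,"ax": -0.199,"ay": 0,"az": 0},
    {"fingers": -1,"tx": 0,"ty": 0.016,"tz": -0.151,"ax": -0.199,"ay": 0,"az": 0},
    {"fingers": -1,"tx": 0,"ty": 0.016,"tz": -0.151,"ax": -0.199,"ay": 0,"az": 0},
    {"fingers": -1,"tx": 0,"ty": 0.016,"tz": -0.151,"ax": -0.199,"ay": 0,"az": 0},
    {"fingers": -1,"tx": 0,"ty": 0.016,"tz": -0.151,"ax": -0.199,"ay": 0,"az": 0}
  ]
}}

```text
time_s: 4.85
tcp_pos: [0.5041, 0.3046, 0.2581]
ee_rot: [[0.001, -0.347, 0.938], [0.001, 0.938, 0.347], [-1.0, 0.001, 0.001]]
wrist_force: [0.2, 0.4, -0.6]
gripper_width: 1.003
```

Emit:
{"method": "play_rows", "body": {
  "commands": [
    {"fingers": -1,"tx": 0,"ty": 0,"tz": 0,"ax": -0.199,"ay": 0,"az": 0},
    {"fingers": -1,"tx": 0,"ty": 0,"tz": 0,"ax": -0.199,"ay": 0,"az": 0},
    {"fingers": -1,"tx": 0,"ty": 0,"tz": 0,"ax": -0.199,"ay": 0,"az": 0},
    {"fingers": -1,"tx": 0,"ty": 0,"tz": 0,"ax": -0.199,"ay": 0,"az": 0},
    {"fingers": -1,"tx": 0,"ty": 0,"tz": 0,"ax": -0.199,"ay": 0,"az": 0}
  ]
}}

```text
time_s: 5.27
tcp_pos: [0.5056, 0.3037, 0.2574]
ee_rot: [[0.001, -0.828, 0.56], [0.0, 0.56, 0.828], [-1.0, -0.0, 0.001]]
wrist_force: [-0.7, -0.5, -0.2]
gripper_width: 1.001
```

Emit:
{"method": "play_rows", "body": {
  "commands": [
    {"fingers": -1,"tx": 0,"ty": 0,"tz": 0,"ax": -0.104,"ay": 0,"az": 0},
    {"fingers": -1,"tx": 0,"ty": 0,"tz": 0,"ax": -0.104,"ay": 0,"az": 0},
    {"fingers": -1,"tx": 0,"ty": 0,"tz": 0,"ax": -0.104,"ay": 0,"az": 0},
    {"fingers": -1,"tx": 0,"ty": 0,"tz": 0,"ax": -0.104,"ay": 0,"az": 0}
  ]
}}

```text
time_s: 5.6
tcp_pos: [0.5056, 0.3039, 0.2573]
ee_rot: [[0.001, -0.963, 0.27], [0.0, 0.27, 0.963], [-1.0, -0.0, 0.001]]
wrist_force: [-0.3, -0.5, 0.8]
gripper_width: 1.001
```

```bash
python3 m.py .5066 .3051 .106 164.3
python3 - <<'E'
from h import *
for i in range(4):
    w=viewer.capture("wrist"); p,R,s=pose(); print(np.round(p,4),np.round(s["wrist_force"],2))
cv2.imwrite("pics/w4.png",w["image"][:,:,::-1])
E
```

```text
t 5.6 p [0.5056 0.3039 0.2573] a 164.36 shift [ 0.2018 -0.0007  0.0018] turn [0.0004 0.0002 0.0001] mm 151.34527590428263 j [ 47.  18.  -3.   0. -69. -62.]
[0.5056 0.3041 0.2573] [ 0.87 -0.61 -0.3 ]
[0.5056 0.3045 0.2572] [-0.33  0.28 -0.42]
[0.5056 0.3048 0.2571] [-0.4  -0.23  0.6 ]
[0.5056 0.3051 0.2569] [0.03 0.38 0.33]
```

Emit:
{"method": "play_rows", "body": {
  "commands": [
    {"fingers": -1,"tx": 0.1,"ty": -0.001,"tz": 0.001,"ax": 0,"ay": 0,"az": 0},
    {"fingers": -1,"tx": 0.1,"ty": -0.001,"tz": 0.001,"ax": 0,"ay": 0,"az": 0},
    {"fingers": -1,"tx": 0.17,"ty": -0.001,"tz": 0.001,"ax": 0,"ay": 0,"az": 0},
    {"fingers": -1,"tx": 0.2015,"ty": -0.001,"tz": 0.001,"ax": 0,"ay": 0,"az": 0},
    {"fingers": -1,"tx": 0.2015,"ty": -0.001,"tz": 0.001,"ax": 0,"ay": 0,"az": 0}
  ]
}}

```text
time_s: 6.22
tcp_pos: [0.5023, 0.3028, 0.0982]
ee_rot: [[-0.012, -0.962, 0.271], [-0.01, 0.272, 0.962], [-1.0, 0.009, -0.013]]
wrist_force: [-0.9, -1.1, -0.9]
gripper_width: 0.999
```

```bash
python3 m.py .5066 .3051 .106 164.3;  python3 - <<'E'
from h import *
w=viewer.capture("wrist"); p,R,s=pose(); print(np.round(p,4),np.round(s["wrist_force"],2))
cv2.imwrite("pics/w5.png",w["image"][:,:,::-1])
E
```

```text
t 6.22 p [0.5023 0.3028 0.0982] a 164.24 shift [-0.0106 -0.0045  0.0043] turn [-0.0003 -0.004  -0.0028] mm 9.210191125272083 j [ 47.  27. -15.  -0. -49. -62.]
[0.5046 0.3045 0.1022] [0.1  0.36 1.29]
```

View pics/w5.png

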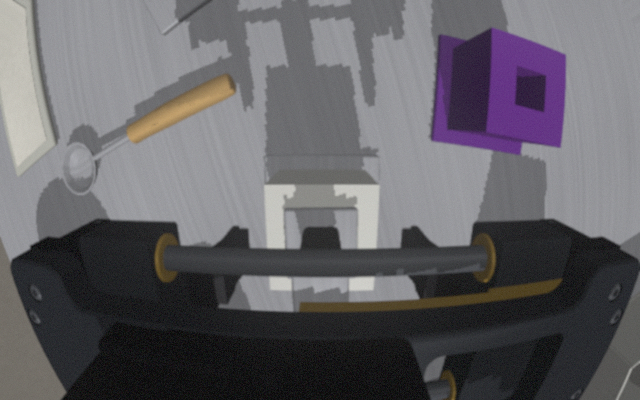

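The handle (col 321, row 240) is centred between the jaws on the white holder. Close the gripper.

Emit:
{"method": "play_rows", "body": {
  "commands": [
    {"fingers": -1,"tx": 0,"ty": 0,"tz": 0,"ax": 0,"ay": 0,"az": 0},
    {"fingers": -1,"tx": 0,"ty": 0,"tz": 0,"ax": 0,"ay": 0,"az": 0},
    {"fingers": -1,"tx": 0,"ty": 0,"tz": 0,"ax": 0,"ay": 0,"az": 0}
  ]
}}

```text
time_s: 6.52
tcp_pos: [0.5077, 0.3077, 0.1084]
ee_rot: [[0.004, -0.963, 0.268], [0.004, 0.268, 0.963], [-1.0, -0.003, 0.005]]
wrist_force: [0.5, 0.4, 0.9]
gripper_width: 0.997
```

```bash
python3 m.py .5066 .3051 .106 164.3
```

```text
t 6.52 p [0.5077 0.3077 0.1084] a 164.43 shift [ 0.0032  0.0005 -0.0038] turn [0.0007 0.0015 0.001 ] mm 3.7397440376314264 j [ 47.  26. -14.   0. -49. -62.]
```

Settling oscillation of a few mm; close now.

Emit:
{"method": "play_rows", "body": {
  "commands": [
    {"fingers": -0.2,"tx": 0,"ty": 0,"tz": 0,"ax": 0,"ay": 0,"az": 0},
    {"fingers": -0.2,"tx": 0,"ty": 0,"tz": 0,"ax": 0,"ay": 0,"az": 0},
    {"fingers": 0.2,"tx": 0,"ty": 0,"tz": 0,"ax": 0,"ay": 0,"az": 0},
    {"fingers": 0.2,"tx": 0,"ty": 0,"tz": 0,"ax": 0,"ay": 0,"az": 0},
    {"fingers": 0.2,"tx": 0,"ty": 0,"tz": 0,"ax": 0,"ay": 0,"az": 0}
  ]
}}

```text
time_s: 6.93
tcp_pos: [0.5064, 0.3066, 0.1057]
ee_rot: [[0.0, -0.963, 0.268], [0.0, 0.268, 0.963], [-1.0, -0.0, 0.0]]
wrist_force: [-1.4, -0.1, -0.3]
gripper_width: 0.71
```

Emit:
{"method": "play_rows", "body": {
  "commands": [
    {"fingers": 1,"tx": 0,"ty": 0,"tz": 0,"ax": 0,"ay": 0,"az": 0},
    {"fingers": 1,"tx": 0,"ty": 0,"tz": 0,"ax": 0,"ay": 0,"az": 0},
    {"fingers": 1,"tx": 0,"ty": 0,"tz": 0,"ax": 0,"ay": 0,"az": 0},
    {"fingers": 1,"tx": 0,"ty": 0,"tz": 0,"ax": 0,"ay": 0,"az": 0},
    {"fingers": 1,"tx": 0,"ty": 0,"tz": 0,"ax": 0,"ay": 0,"az": 0}
  ]
}}

```text
time_s: 7.35
tcp_pos: [0.5064, 0.3065, 0.1054]
ee_rot: [[-0.0, -0.963, 0.269], [-0.0, 0.269, 0.963], [-1.0, 0.0, -0.0]]
wrist_force: [-0.0, 0.2, -0.1]
gripper_width: 0.324
```

```bash
python3 m.py .5066 .3051 .18 164.3;  python3 -c "
from h import *
print(pose()[2]['wrist_force'])"
```

```text
t 7.35 p [0.5064 0.3065 0.1054] a 164.42 shift [-0.0995 -0.0008 -0.0018] turn [ 0.0007 -0.     -0.    ] mm 74.62231343494605 j [ 47.  26. -14.  -0. -49. -62.]
[-0.00628752  0.17067998 -0.09962415]
```

Emit:
{"method": "play_rows", "body": {
  "commands": [
    {"fingers": 1,"tx": 0,"ty": 0,"tz": 0,"ax": 0,"ay": 0,"az": 0},
    {"fingers": 1,"tx": 0,"ty": 0,"tz": 0,"ax": 0,"ay": 0,"az": 0},
    {"fingers": 1,"tx": 0,"ty": 0,"tz": 0,"ax": 0,"ay": 0,"az": 0},
    {"fingers": 1,"tx": 0,"ty": 0,"tz": 0,"ax": 0,"ay": 0,"az": 0},
    {"fingers": 1,"tx": 0,"ty": 0,"tz": 0,"ax": 0,"ay": 0,"az": 0}
  ]
}}

```text
time_s: 7.77
tcp_pos: [0.5063, 0.3065, 0.1054]
ee_rot: [[-0.0, -0.963, 0.269], [0.0, 0.269, 0.963], [-1.0, 0.0, -0.0]]
wrist_force: [0.3, 1.1, 0.2]
gripper_width: 0.229
```

Emit:
{"method": "play_rows", "body": {
  "commands": [
    {"fingers": 1,"tx": -0.03,"ty": 0,"tz": 0,"ax": 0,"ay": 0,"az": 0},
    {"fingers": 1,"tx": -0.06,"ty": 0,"tz": 0,"ax": 0,"ay": 0,"az": 0},
    {"fingers": 1,"tx": -0.09,"ty": 0,"tz": 0,"ax": 0,"ay": 0,"az": 0},
    {"fingers": 1,"tx": -0.11,"ty": 0,"tz": 0,"ax": 0,"ay": 0,"az": 0},
    {"fingers": 1,"tx": -0.12,"ty": 0,"tz": 0,"ax": 0,"ay": 0,"az": 0}
  ]
}}

```text
time_s: 8.18
tcp_pos: [0.5071, 0.3071, 0.1977]
ee_rot: [[0.003, -0.963, 0.268], [0.002, 0.268, 0.963], [-1.0, -0.002, 0.003]]
wrist_force: [0.1, 0.2, -2.1]
gripper_width: 0.23
```

```bash
python3 m.py .60 .20 .20 195;  python3 - <<'E'
from h import *
p,R,s=pose(); print(s["wrist_force"],s["gripper_width"])
# mould pose guess & projected tip
w=viewer.capture("wrist"); im=w["image"][:,:,::-1]; cv2.imwrite("pics/w6.png",im)
cv2.imwrite("pics/w6c.png",cv2.resize(im[170:270,260:390],None,fx=6,fy=6,interpolation=cv2.INTER_CUBIC))
print(proj(w,p+R@[.086,0,0],(p,R)),proj(w,p+R@[.036,0,0],(p,R)))
E
```

```text
t 8.18 p [0.5071 0.3071 0.1977] a 164.44 shift [-0.003  -0.1577 -0.1042] turn [-0.1698  0.0008  0.0009] mm 141.78758295757146 j [ 47.  21.  -8.   0. -61. -62.]
[ 0.12359691  0.23057484 -2.11685568] 0.2297841724217222
[326.07470981 210.72752931] [326.41685099 233.50953641]
```

View pics/w6c.png

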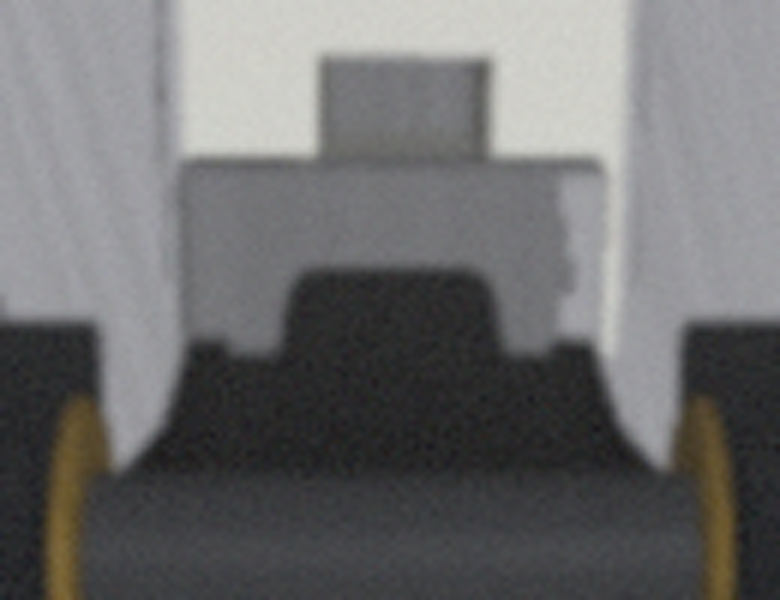

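The blade is hidden by the guard here; the rectangle near the top is the holder's slot at about (327,188). The scene camera can show how far the blade sits off the handle, so I turn the blade edge-on to it.

Emit:
{"method": "play_rows", "body": {
  "commands": [
    {"fingers": 1,"tx": 0,"ty": -0.168,"tz": 0.106,"ax": 0.147,"ay": 0,"az": 0},
    {"fingers": 1,"tx": 0,"ty": -0.168,"tz": 0.106,"ax": 0.147,"ay": 0,"az": 0},
    {"fingers": 1,"tx": 0,"ty": -0.168,"tz": 0.106,"ax": 0.147,"ay": 0,"az": 0},
    {"fingers": 1,"tx": 0,"ty": -0.168,"tz": 0.106,"ax": 0.147,"ay": 0,"az": 0},
    {"fingers": 1,"tx": 0,"ty": -0.168,"tz": 0.106,"ax": 0.147,"ay": 0,"az": 0}
  ]
}}

```text
time_s: 8.65
tcp_pos: [0.6523, 0.3494, 0.1907]
ee_rot: [[-0.002, -0.74, 0.673], [-0.002, 0.673, 0.74], [-1.0, 0.0, -0.003]]
wrist_force: [0.2, 0.2, -1.9]
gripper_width: 0.228
```

Emit:
{"method": "play_rows", "body": {
  "commands": [
    {"fingers": 1,"tx": 0,"ty": 0,"tz": 0,"ax": 0,"ay": 0,"az": 0},
    {"fingers": 1,"tx": 0,"ty": 0,"tz": 0,"ax": 0,"ay": 0,"az": 0},
    {"fingers": 1,"tx": 0,"ty": 0,"tz": 0,"ax": 0,"ay": 0,"az": 0},
    {"fingers": 1,"tx": 0,"ty": 0,"tz": 0,"ax": 0,"ay": 0,"az": 0},
    {"fingers": 1,"tx": 0,"ty": 0,"tz": 0,"ax": 0,"ay": 0,"az": 0}
  ]
}}

```text
time_s: 9.07
tcp_pos: [0.6484, 0.3493, 0.1962]
ee_rot: [[0.0, -0.743, 0.669], [0.0, 0.669, 0.743], [-1.0, -0.0, 0.001]]
wrist_force: [-0.4, -0.3, -1.3]
gripper_width: 0.226
```

```bash
python3 m.py .60 .20 .20 195;  python3 - <<'E'
from h import *
a=[]
for i in range(8):
    p,R,s=pose(); c=viewer.capture("scene"); a.append(c["image"].astype(float)); print(np.round(p,4))
m=np.mean(a,0); np.savez("sc.npz",m=m,p=p,R=R)
for d in (-.03,.03,.036,.086): print(d,proj(c,p+R@[d,0,0]))
print("jaw dir px/10mm",proj(c,p+R@[.086,.01,0])-proj(c,p+R@[.086,0,0]))
q=proj(c,p+R@[.05,0,0]).astype(int); im=m[q[1]-40:q[1]+40,q[0]-50:q[0]+50,::-1].astype(np.uint8)
print(q); cv2.imwrite("pics/sc.png",cv2.resize(im,None,fx=7,fy=7,interpolation=cv2.INTER_CUBIC))
E
```

```text
t 9.07 p [0.6484 0.3493 0.1962] a 138.02 shift [-0.0051 -0.0853 -0.1911] turn [-3.166e-01  2.000e-04  1.000e-04] mm 157.00679760444936 j [ 41.  35.  15.  -0. -70. -83.]
[0.6484 0.3493 0.1962]
[0.6485 0.3494 0.1963]
[0.6486 0.3494 0.1962]
[0.6487 0.3494 0.1961]
[0.6488 0.3494 0.1959]
[0.6489 0.3493 0.1958]
[0.649  0.3493 0.1957]
[0.649  0.3493 0.1956]
-0.03 [346.03534465 243.88956475]
0.03 [345.10083267 266.23181616]
0.036 [345.0112143  268.37440636]
0.086 [344.28960062 285.62669928]
jaw dir px/10mm [4.69428223 0.23577288]
[344 273]
```

View pics/sc.png

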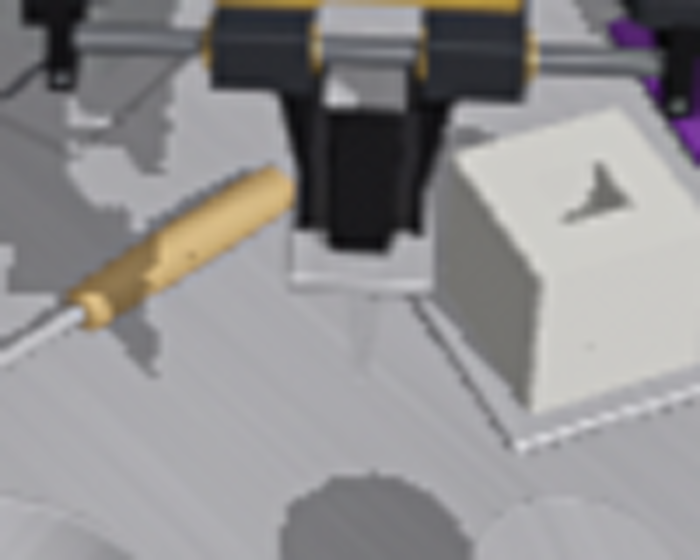

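The black handle spans cols 328–394 of the crop and the guard 291–432. The blade is faint, with its tip near (364,372). I measure its edges from the averaged picture.

Run:
```python
import numpy as np
z=np.load("sc.npz"); m=z["m"].mean(2); x0,y0=294,233
for r in range(y0+36,y0+56):
    print(r, np.round(m[r,x0+36:x0+66]).astype(int))
```

```text
269 [171 169 169 170 161 146 175 175 172 170 170 163 152 147 141 133 130 124
 116 137 173 174 172 172 174 166 121 116 115 115]
270 [173 170 169 169 160 148 174 174 170 168 170 172 172 173 174 174 175 175
 172 170 174 172 171 172 174 165 122 117 115 115]
271 [173 173 171 169 160 152 176 176 172 168 169 172 171 172 173 173 174 175
 172 171 171 171 171 171 172 163 124 121 115 115]
272 [170 173 174 172 166 171 197 195 189 184 182 181 179 177 176 174 173 172
 170 169 171 172 172 172 174 165 124 118 115 115]
273 [170 170 172 174 167 157 170 168 165 164 166 168 168 173 175 178 181 182
 184 188 193 195 198 198 194 173 126 118 115 115]
274 [171 171 170 172 170 155 151 149 151 152 154 157 160 162 162 165 167 166
 168 172 173 173 172 169 166 151 124 120 115 115]
275 [170 171 170 170 172 172 171 168 166 167 168 169 169 165 162 162 154 142
 155 159 158 149 122 123 142 127 120 122 118 115]
276 [170 170 171 171 170 171 175 174 171 169 169 170 169 166 163 165 163 161
 165 169 171 171 154 118 152 163 129 120 122 117]
277 [171 170 170 171 171 170 171 174 174 171 168 169 169 167 162 163 163 163
 168 17
[... 739 characters left out ...]
166 160 161 167
 169 170 170 170 171 172 172 173 171 152 131 169]
284 [169 171 172 172 172 171 172 171 170 170 169 171 171 169 164 161 164 170
 168 168 169 170 169 171 172 172 172 162 130 144]
285 [169 170 171 172 172 171 171 171 171 170 170 170 170 170 166 164 166 174
 172 168 168 169 170 170 170 171 172 171 155 126]
286 [171 169 170 171 172 172 171 171 172 171 171 170 169 170 169 168 165 172
 174 172 168 168 169 170 170 170 171 173 171 152]
287 [172 171 169 169 170 171 172 172 171 171 171 171 171 169 171 173 169 169
 172 173 172 168 167 168 170 170 170 171 172 158]
288 [172 172 171 169 170 171 172 172 171 171 171 171 171 170 169 168 169 169
 168 171 173 171 168 166 167 169 170 170 172 170]
```

Emit:
{"method": "play_rows", "body": {
  "commands": [
    {"fingers": 1,"tx": -0.012,"ty": -0.06,"tz": -0.25,"ax": -0.16,"ay": 0,"az": 0},
    {"fingers": 1,"tx": -0.012,"ty": -0.06,"tz": -0.25,"ax": -0.16,"ay": 0,"az": 0},
    {"fingers": 1,"tx": -0.012,"ty": -0.06,"tz": -0.25,"ax": -0.16,"ay": 0,"az": 0},
    {"fingers": 1,"tx": -0.012,"ty": -0.06,"tz": -0.25,"ax": -0.16,"ay": 0,"az": 0},
    {"fingers": 1,"tx": -0.012,"ty": -0.06,"tz": -0.25,"ax": -0.16,"ay": 0,"az": 0}
  ]
}}

```text
time_s: 9.88
tcp_pos: [0.5548, 0.1768, 0.2049]
ee_rot: [[-0.001, -0.974, 0.226], [-0.001, 0.226, 0.974], [-1.0, 0.001, -0.001]]
wrist_force: [0.6, -0.5, -0.9]
gripper_width: 0.233
```

```bash
python3 m.py .511 .094 .203 195
```

```text
t 9.88 p [0.5548 0.1768 0.2049] a 166.95 shift [ 0.0026  0.0319 -0.1208] turn [-0.1558 -0.0002 -0.0003] mm 93.72069788633553 j [ 34.  20.  -9.  -0. -62. -47.]
```

Emit:
{"method": "play_rows", "body": {
  "commands": [
    {"fingers": 1,"tx": 0.002,"ty": 0.01,"tz": -0.04,"ax": -0.156,"ay": 0,"az": 0},
    {"fingers": 1,"tx": 0.002,"ty": 0.02,"tz": -0.08,"ax": -0.156,"ay": 0,"az": 0},
    {"fingers": 1,"tx": 0.002,"ty": 0.032,"tz": -0.11,"ax": -0.156,"ay": 0,"az": 0},
    {"fingers": 1,"tx": 0.002,"ty": 0.032,"tz": -0.12,"ax": -0.156,"ay": 0,"az": 0},
    {"fingers": 1,"tx": 0.002,"ty": 0.032,"tz": -0.12,"ax": -0.156,"ay": 0,"az": 0}
  ]
}}

```text
time_s: 10.3
tcp_pos: [0.5122, 0.0961, 0.2036]
ee_rot: [[0.001, -0.967, -0.256], [0.0, -0.256, 0.967], [-1.0, -0.001, 0.0]]
wrist_force: [0.9, 1.5, -1.0]
gripper_width: 0.228
```

Emit:
{"method": "play_rows", "body": {
  "commands": [
    {"fingers": 1,"tx": 0,"ty": 0,"tz": 0,"ax": 0,"ay": 0,"az": 0},
    {"fingers": 1,"tx": 0,"ty": 0,"tz": 0,"ax": 0,"ay": 0,"az": 0},
    {"fingers": 1,"tx": 0,"ty": 0,"tz": 0,"ax": 0,"ay": 0,"az": 0},
    {"fingers": 1,"tx": 0,"ty": 0,"tz": 0,"ax": 0,"ay": 0,"az": 0},
    {"fingers": 1,"tx": 0,"ty": 0,"tz": 0,"ax": 0,"ay": 0,"az": 0}
  ]
}}

```text
time_s: 10.72
tcp_pos: [0.5133, 0.0984, 0.2027]
ee_rot: [[-0.0, -0.967, -0.256], [-0.0, -0.256, 0.967], [-1.0, 0.0, -0.0]]
wrist_force: [0.0, 0.3, -1.5]
gripper_width: 0.228
```

```bash
python3 m.py .511 .094 .203 195;  python3 - <<'E'
from h import *
a=[];ps=[]
for i in range(6):
    p,R,s=pose(); c=viewer.capture("wrist"); a.append(c["image"].astype(float)); ps.append(p)
print(np.ptp(ps,0)); p=np.mean(ps,0)
m=np.mean(a,0); np.savez("wm.npz",m=m,p=p,R=R)
for e in ((.534,.0075),(.5133,.0838),(.5547,-.0689)): print(proj(c,[*e,.07],(p,R)))
cv2.imwrite("pics/wm.png",cv2.resize(m[0:220,220:430,::-1].astype(np.uint8),None,fx=2.7*1.0,fy=2.7,interpolation=cv2.INTER_CUBIC))
E
```

```text
t 10.72 p [0.5133 0.0984 0.2027] a -165.16 shift [-0.0004  0.0044 -0.0049] turn [-0.0009 -0.     -0.0001] mm 4.925719601281836 j [ 29.  14. -17.   0. -59. -14.]
[0.00021499 0.00044915 0.00017412]
[329.574725    93.85706731]
[330.00403413 182.14290486]
[328.91150141   9.88924169]
```

View pics/wm.png

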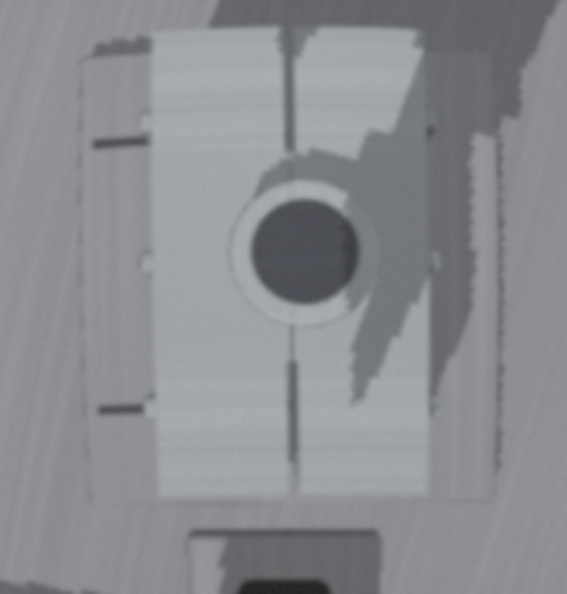

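The seam shows as a dark line: the right slot at crop (289,90) at the top, the left slot at (293,430), and the neck at (303,250). The loose half is on the left. Next I fit the slot lines.

Run:
```python
from h import *
z=np.load("wm.npz"); m=z["m"].mean(2); P=(z["p"],z["R"]); w=viewer.capture("wrist")
pts=[]
for r in [18,22,26,30,34,38,42,46,50,54,138,142,146,150,154,158,162,166,170,174,178,181]:
    row=m[r,318:338]; 
    bg=(row[:4].mean()+row[-4:].mean())/2; d=np.clip(bg-15-row,0,None); k=np.argmin(row[6:13])+6
    lo=max(k-3,0); dd=d[lo:k+4]; u=(np.arange(lo,k+4)*dd).sum()/dd.sum()+318; wd=dd.sum()/dd.max()
    X=at(w,(u,r),.07,P); X2=at(w,(u,r),.05,P); pts.append([*X,r,u]); 
    print(r,round(u,2),round(wd,2),np.round(X,4),np.round(row[4:15]).astype(int))
pts=np.array(pts)
def fit(q): 
    k=np.polyfit(q[:,1],q[:,0],1); return k
k=fit(pts); print("all: slope",k,"angle",np.degrees(np.arctan(k[0])), "resid",np.round((pts[:,0]-np.polyval(k,pts[:,1]))*1e3,2))
```

```text
18 326.99 5.86 [ 0.5543 -0.0606] [160 141 124 113 108 106 108 115 123 136 151]
22 326.51 3.53 [ 0.5537 -0.0566] [169 164 148 126 110 111 126 147 161 167 168]
26 326.53 3.29 [ 0.5527 -0.0528] [172 168 154 130 109 109 129 153 168 173 171]
30 326.64 3.29 [ 0.5516 -0.049 ] [172 169 157 132 110 109 126 151 168 172 174]
34 326.68 3.16 [ 0.5505 -0.0453] [167 165 153 130 111 107 123 147 163 166 167]
38 326.75 3.21 [ 0.5495 -0.0416] [166 165 154 132 111 108 121 145 159 165 165]
42 326.79 3.26 [ 0.5485 -0.0379] [170 167 157 133 112 107 121 144 163 170 169]
46 326.86 3.3 [ 0.5475 -0.0343] [170 169 159 136 114 108 118 144 164 171 172]
50 326.77 3.56 [ 0.5466 -0.0306] [168 166 155 127 105 106 117 140 160 166 167]
54 326.98 3.04 [ 0.5455 -0.027 ] [169 169 160 139 118 110 118 140 162 167 168]
138 327.93 3.05 [0.5253 0.0458] [165 166 165 154 136 115 105 115 142 160 164]
142 327.95 3.09 [0.5244 0.0493] [170 169 167 158 139 117 105 115 144 161 169]
146 328.03 3.26 [0.5234 0.0527] [169 169 167 159 140 115 106 112 140 157 167]
150 327.95 3.26 [0.5226 0.0562] [169 169 168 159 135 109 101 112 138 158 167]
154 328.13 3.22 [0.5215 0.0596] [171 170 169 164 144 119 106 113 137 160 169]
158 328.14 3.1 [0.5206 0.063 ] [168 167 168 161 143 120 106 111 138 157 167]
162 328.16 3.21 [0.5196 0.0665] [164 164 165 160 141 118 106 110 133 154 162]
166 328.2 3.27 [0.5187 0.07  ] [162 162 162 155 140 118 107 110 130 152 162]
170 328.19 3.14 [0.5177 0.0735] [166 166 166 160 146 128 120 124 139 154 163]
174 328.92 2.47 [0.5162 0.0768] [167 168 168 164 160 150 141 136 141 156 164]
178 329.25 2.16 [0.5149 0.0803] [164 164 165 162 157 151 148 144 145 154 162]
181 328.63 1.59 [0.5148 0.0831] [165 164 164 162 158 152 147 146 151 158 162]
all: slope [-0.27763152  0.53794062] angle -15.516331218762922 resid [-0.47  0.02  0.06  0.01  0.03  0.02  0.03  0.02  0.15  0.01  0.12  0.15
  0.11  0.23  0.1   0.13  0.15  0.16  0.21 -0.43 -0.7  -0.1 ]
```

```bash
python3 m.py .5217 .0632 .165 195.5
```

```text
t 11.07 p [0.513  0.0978 0.2029] a -165.16 shift [ 0.0505  0.0006 -0.0476] turn [-0.0037 -0.     -0.    ] mm 52.05517539460289 j [ 29.  14. -17.   0. -59. -14.]
```

Emit:
{"method": "play_rows", "body": {
  "commands": [
    {"fingers": 1,"tx": 0.01,"ty": 0.0006,"tz": -0.016,"ax": -0.0037,"ay": 0,"az": 0},
    {"fingers": 1,"tx": 0.02,"ty": 0.0006,"tz": -0.032,"ax": -0.0037,"ay": 0,"az": 0},
    {"fingers": 1,"tx": 0.03,"ty": 0.0006,"tz": -0.043,"ax": -0.0037,"ay": 0,"az": 0},
    {"fingers": 1,"tx": 0.04,"ty": 0.0006,"tz": -0.0476,"ax": -0.0037,"ay": 0,"az": 0},
    {"fingers": 1,"tx": 0.046,"ty": 0.0006,"tz": -0.0476,"ax": -0.0037,"ay": 0,"az": 0}
  ]
}}

```text
time_s: 11.48
tcp_pos: [0.5213, 0.062, 0.167]
ee_rot: [[-0.002, -0.964, -0.265], [-0.001, -0.265, 0.964], [-1.0, 0.002, -0.0]]
wrist_force: [-0.5, 0.5, -1.7]
gripper_width: 0.225
```

Emit:
{"method": "play_rows", "body": {
  "commands": [
    {"fingers": 1,"tx": 0.002,"ty": 0,"tz": 0,"ax": 0,"ay": 0,"az": 0},
    {"fingers": 1,"tx": 0.003,"ty": 0,"tz": 0,"ax": 0,"ay": 0,"az": 0},
    {"fingers": 1,"tx": 0.004,"ty": 0,"tz": 0,"ax": 0,"ay": 0,"az": 0},
    {"fingers": 1,"tx": 0.004,"ty": 0,"tz": 0,"ax": 0,"ay": 0,"az": 0},
    {"fingers": 1,"tx": 0.004,"ty": 0,"tz": 0,"ax": 0,"ay": 0,"az": 0}
  ]
}}

```text
time_s: 11.9
tcp_pos: [0.5219, 0.0635, 0.1657]
ee_rot: [[0.001, -0.963, -0.268], [0.0, -0.268, 0.963], [-1.0, -0.001, 0.0]]
wrist_force: [0.6, 0.0, -2.4]
gripper_width: 0.231
```

```bash
python3 m.py .5217 .0632 .158 195.5
```

```text
t 11.9 p [0.5219 0.0635 0.1657] a -164.46 shift [ 0.0103  0.0004 -0.0003] turn [0.0002 0.     0.0002] mm 7.747899173883487 j [ 25.  16. -20.   0. -54.  -9.]
```

Emit:
{"method": "play_rows", "body": {
  "commands": [
    {"fingers": 1,"tx": 0.002,"ty": 0.0003,"tz": 0,"ax": 0,"ay": 0,"az": 0},
    {"fingers": 1,"tx": 0.004,"ty": 0.0003,"tz": 0,"ax": 0,"ay": 0,"az": 0},
    {"fingers": 1,"tx": 0.006,"ty": 0.0003,"tz": 0,"ax": 0,"ay": 0,"az": 0},
    {"fingers": 1,"tx": 0.008,"ty": 0.0003,"tz": 0,"ax": 0,"ay": 0,"az": 0},
    {"fingers": 1,"tx": 0.01,"ty": 0.0003,"tz": 0,"ax": 0,"ay": 0,"az": 0}
  ]
}}

```text
time_s: 12.32
tcp_pos: [0.5215, 0.0631, 0.1578]
ee_rot: [[-0.0, -0.964, -0.267], [0.0, -0.267, 0.964], [-1.0, 0.0, 0.0]]
wrist_force: [-0.3, -0.2, -0.7]
gripper_width: 0.226
```

Emit:
{"method": "play_rows", "body": {
  "commands": [
    {"fingers": 1,"tx": 0.001,"ty": 0,"tz": 0,"ax": 0,"ay": 0,"az": 0},
    {"fingers": 1,"tx": 0.002,"ty": 0,"tz": 0,"ax": 0,"ay": 0,"az": 0},
    {"fingers": 1,"tx": 0.003,"ty": 0,"tz": 0,"ax": 0,"ay": 0,"az": 0},
    {"fingers": 1,"tx": 0.004,"ty": 0,"tz": 0,"ax": 0,"ay": 0,"az": 0},
    {"fingers": 1,"tx": 0.005,"ty": 0,"tz": 0,"ax": 0,"ay": 0,"az": 0}
  ]
}}

```text
time_s: 12.73
tcp_pos: [0.5215, 0.0631, 0.1541]
ee_rot: [[0.0, -0.964, -0.267], [0.0, -0.267, 0.964], [-1.0, -0.0, -0.0]]
wrist_force: [0.9, 0.7, -0.9]
gripper_width: 0.23
```

Emit:
{"method": "play_rows", "body": {
  "commands": [
    {"fingers": 1,"tx": 0,"ty": 0,"tz": 0,"ax": 0,"ay": 0,"az": 0},
    {"fingers": 1,"tx": 0,"ty": 0,"tz": 0,"ax": 0,"ay": 0,"az": 0}
  ]
}}

```text
time_s: 12.9
tcp_pos: [0.5215, 0.0631, 0.1542]
ee_rot: [[-0.0, -0.964, -0.267], [-0.0, -0.267, 0.964], [-1.0, 0.0, -0.0]]
wrist_force: [0.7, -0.2, -0.7]
gripper_width: 0.229
```

Emit:
{"method": "play_rows", "body": {
  "commands": [
    {"fingers": 1,"tx": 0.0007,"ty": 0,"tz": 0,"ax": 0,"ay": 0,"az": 0},
    {"fingers": 1,"tx": 0.0014,"ty": 0,"tz": 0,"ax": 0,"ay": 0,"az": 0},
    {"fingers": 1,"tx": 0.002,"ty": 0,"tz": 0,"ax": 0,"ay": 0,"az": 0},
    {"fingers": 1,"tx": 0.002,"ty": 0,"tz": 0,"ax": 0,"ay": 0,"az": 0}
  ]
}}

```text
time_s: 13.23
tcp_pos: [0.5214, 0.0631, 0.1526]
ee_rot: [[-0.0, -0.964, -0.267], [-0.0, -0.267, 0.964], [-1.0, 0.0, 0.0]]
wrist_force: [0.3, 0.7, -1.6]
gripper_width: 0.23
```

Emit:
{"method": "play_rows", "body": {
  "commands": [
    {"fingers": 1,"tx": 0.0007,"ty": 0,"tz": 0,"ax": 0,"ay": 0,"az": 0},
    {"fingers": 1,"tx": 0.0014,"ty": 0,"tz": 0,"ax": 0,"ay": 0,"az": 0},
    {"fingers": 1,"tx": 0.002,"ty": 0,"tz": 0,"ax": 0,"ay": 0,"az": 0},
    {"fingers": 1,"tx": 0.0027,"ty": 0,"tz": 0,"ax": 0,"ay": 0,"az": 0},
    {"fingers": 1,"tx": 0.0027,"ty": 0,"tz": 0,"ax": 0,"ay": 0,"az": 0}
  ]
}}

```text
time_s: 13.65
tcp_pos: [0.5214, 0.063, 0.1505]
ee_rot: [[-0.0, -0.964, -0.267], [-0.0, -0.267, 0.964], [-1.0, 0.0, -0.0]]
wrist_force: [-0.3, -0.6, -1.5]
gripper_width: 0.228
```

Emit:
{"method": "play_rows", "body": {
  "commands": [
    {"fingers": 1,"tx": 0.0007,"ty": 0,"tz": 0,"ax": 0,"ay": 0,"az": 0},
    {"fingers": 1,"tx": 0.0014,"ty": 0,"tz": 0,"ax": 0,"ay": 0,"az": 0},
    {"fingers": 1,"tx": 0.002,"ty": 0,"tz": 0,"ax": 0,"ay": 0,"az": 0},
    {"fingers": 1,"tx": 0.002,"ty": 0,"tz": 0,"ax": 0,"ay": 0,"az": 0}
  ]
}}

```text
time_s: 13.98
tcp_pos: [0.5214, 0.063, 0.1492]
ee_rot: [[-0.0, -0.964, -0.267], [-0.0, -0.267, 0.964], [-1.0, 0.0, -0.0]]
wrist_force: [-0.8, -0.7, -0.4]
gripper_width: 0.232
```

Emit:
{"method": "play_rows", "body": {
  "commands": [
    {"fingers": 1,"tx": 0.0007,"ty": 0,"tz": 0,"ax": 0,"ay": 0,"az": 0},
    {"fingers": 1,"tx": 0.0014,"ty": 0,"tz": 0,"ax": 0,"ay": 0,"az": 0},
    {"fingers": 1,"tx": 0.002,"ty": 0,"tz": 0,"ax": 0,"ay": 0,"az": 0},
    {"fingers": 1,"tx": 0.0027,"ty": 0,"tz": 0,"ax": 0,"ay": 0,"az": 0},
    {"fingers": 1,"tx": 0.0027,"ty": 0,"tz": 0,"ax": 0,"ay": 0,"az": 0}
  ]
}}

```text
time_s: 14.4
tcp_pos: [0.5215, 0.063, 0.1477]
ee_rot: [[0.0, -0.964, -0.268], [-0.0, -0.268, 0.964], [-1.0, 0.0, -0.0]]
wrist_force: [-2.2, -1.1, 4.2]
gripper_width: 0.229
```

```bash
cat > f.py <<'E'
from h import *
n=np.array([.9637,.2672]); F=[]
for i in range(5): viewer.capture("top"); p,R,s=pose(); F.append(s["wrist_force"])
F=np.mean(F,0); d=p[:2]-np.array([.5357,.008])
print("t",round(s["time_s"],2),"p",np.round(p,4),"Fx(seam) %.2f Fy %.2f Fz %.2f"%(F[:2]@n,F[:2]@[-n[1],n[0]],F[2]),"seam x,y mm",round(d@n*1e3,2),round(d@[-n[1],n[0]]*1e3,1),"depth mm",round((.1554-p[2])*1e3,2),"w",round(s["gripper_width"],3))
E
python3 f.py
```

```text
t 14.65 p [0.5215 0.063  0.1477] Fx(seam) -3.24 Fy 0.52 Fz 5.19 seam x,y mm 0.97 56.8 depth mm 7.71 w 0.23
```

Emit:
{"method": "play_rows", "body": {
  "commands": [
    {"fingers": 1,"tx": 0.0008,"ty": -5e-05,"tz": 0,"ax": 0,"ay": 0,"az": 0},
    {"fingers": 1,"tx": 0.0016,"ty": -0.0001,"tz": 0,"ax": 0,"ay": 0,"az": 0},
    {"fingers": 1,"tx": 0.0024,"ty": -0.0002,"tz": 0,"ax": 0,"ay": 0,"az": 0},
    {"fingers": 1,"tx": 0.0032,"ty": -0.00025,"tz": 0,"ax": 0,"ay": 0,"az": 0},
    {"fingers": 1,"tx": 0.0035,"ty": -0.0003,"tz": 0,"ax": 0,"ay": 0,"az": 0}
  ]
}}

```text
time_s: 15.07
tcp_pos: [0.5217, 0.063, 0.1453]
ee_rot: [[0.0, -0.963, -0.268], [-0.001, -0.268, 0.963], [-1.0, -0.0, -0.001]]
wrist_force: [-2.1, -1.3, 6.8]
gripper_width: 0.227
```

```bash
python3 f.py
```

```text
t 15.32 p [0.5217 0.0629 0.1453] Fx(seam) -2.88 Fy 0.15 Fz 6.28 seam x,y mm 1.22 56.7 depth mm 10.08 w 0.228
```

Emit:
{"method": "play_rows", "body": {
  "commands": [
    {"fingers": 1,"tx": 0.0009,"ty": -0.0001,"tz": 0,"ax": 0,"ay": 0,"az": 0},
    {"fingers": 1,"tx": 0.0018,"ty": -0.0002,"tz": 0,"ax": 0,"ay": 0,"az": 0},
    {"fingers": 1,"tx": 0.0027,"ty": -0.0003,"tz": 0,"ax": 0,"ay": 0,"az": 0},
    {"fingers": 1,"tx": 0.0036,"ty": -0.0004,"tz": 0,"ax": 0,"ay": 0,"az": 0},
    {"fingers": 1,"tx": 0.0045,"ty": -0.00045,"tz": 0,"ax": 0,"ay": 0,"az": 0}
  ]
}}

```text
time_s: 15.73
tcp_pos: [0.5221, 0.063, 0.142]
ee_rot: [[0.0, -0.963, -0.268], [-0.0, -0.268, 0.963], [-1.0, -0.0, -0.001]]
wrist_force: [-3.4, 0.0, 6.3]
gripper_width: 0.229
```

```bash
python3 f.py;python3 - <<'E'
from h import *
a=[]
for i in range(4):
    p,R,s=pose(); c=viewer.capture("wrist"); a.append(c["image"].astype(float))
m=np.mean(a,0); np.savez("wl.npz",m=m,p=p,R=R); g=m.mean(2)
for y in (-.0469,-.03,-.06):
    q=proj(c,[.538-.2767*y,y,.07],(p,R)); print(y,q)
    if q[1]>0: r=int(q[1]); k=int(q[0]); print(np.round(g[r,k-10:k+11]).astype(int))
E
```

```text
t 15.98 p [0.5221 0.063  0.1419] Fx(seam) -3.07 Fy 0.07 Fz 6.15 seam x,y mm 1.62 56.7 depth mm 13.49 w 0.23
-0.0469 [328.87830914  56.58724737]
[128 127 127 127 126 126 127 125 120 113 109 102  95  99 117 126 128 125
 125 126 126]
-0.03 [328.88416978  81.17300356]
[170 170 170 171 169 170 167 162 142 118 107 104 108 130 155 167 169 170
 169 170 169]
-0.06 [328.8618941   38.08367683]
[170 172 173 173 174 173 172 169 152 130 112 108 109 131 160 173 174 174
 173 172 172]
```

Emit:
{"method": "play_rows", "body": {
  "commands": [
    {"fingers": 1,"tx": -0.004,"ty": 0,"tz": 0,"ax": 0,"ay": 0,"az": 0},
    {"fingers": 1,"tx": -0.012,"ty": 0,"tz": 0,"ax": 0,"ay": 0,"az": 0},
    {"fingers": 1,"tx": -0.026,"ty": 0,"tz": 0,"ax": 0,"ay": 0,"az": 0},
    {"fingers": 1,"tx": -0.046,"ty": 0,"tz": 0,"ax": 0,"ay": 0,"az": 0},
    {"fingers": 1,"tx": -0.066,"ty": 0,"tz": 0,"ax": 0,"ay": 0,"az": 0}
  ]
}}

```text
time_s: 16.6
tcp_pos: [0.5221, 0.0634, 0.191]
ee_rot: [[-0.0, -0.964, -0.267], [0.0, -0.267, 0.964], [-1.0, 0.0, 0.0]]
wrist_force: [-0.1, -0.7, -1.4]
gripper_width: 0.229
```

Emit:
{"method": "play_rows", "body": {
  "commands": [
    {"fingers": 1,"tx": 0,"ty": 0.0014,"tz": -0.03,"ax": 0,"ay": 0,"az": 0},
    {"fingers": 1,"tx": 0,"ty": 0.0014,"tz": -0.07,"ax": 0,"ay": 0,"az": 0},
    {"fingers": 1,"tx": 0,"ty": 0.0014,"tz": -0.11,"ax": 0,"ay": 0,"az": 0},
    {"fingers": 1,"tx": 0,"ty": 0.0014,"tz": -0.138,"ax": 0,"ay": 0,"az": 0},
    {"fingers": 1,"tx": 0,"ty": 0.0014,"tz": -0.1516,"ax": 0,"ay": 0,"az": 0}
  ]
}}

```text
time_s: 17.02
tcp_pos: [0.5522, -0.0485, 0.1907]
ee_rot: [[0.001, -0.964, -0.265], [0.0, -0.265, 0.964], [-1.0, -0.001, -0.0]]
wrist_force: [-0.4, 0.5, -1.8]
gripper_width: 0.228
```

Emit:
{"method": "play_rows", "body": {
  "commands": [
    {"fingers": 1,"tx": 0.008,"ty": 0,"tz": 0,"ax": 0,"ay": 0,"az": 0},
    {"fingers": 1,"tx": 0.018,"ty": 0,"tz": 0,"ax": 0,"ay": 0,"az": 0},
    {"fingers": 1,"tx": 0.026,"ty": 0,"tz": 0,"ax": 0,"ay": 0,"az": 0},
    {"fingers": 1,"tx": 0.03,"ty": 0,"tz": 0,"ax": 0,"ay": 0,"az": 0},
    {"fingers": 1,"tx": 0.03,"ty": 0,"tz": 0,"ax": 0,"ay": 0,"az": 0}
  ]
}}

```text
time_s: 17.43
tcp_pos: [0.5506, -0.0458, 0.1668]
ee_rot: [[-0.003, -0.963, -0.269], [-0.0, -0.269, 0.963], [-1.0, 0.003, 0.0]]
wrist_force: [-0.4, -0.0, -1.5]
gripper_width: 0.224
```

```bash
python3 f.py; python3 m.py .5515 -.0467 .160 195.5
python3 - <<'E'
from h import *
c=viewer.capture("top"); im=c["image"][:,:,::-1]; q=proj(c,[.5357,.008,.07]).astype(int)
cv2.imwrite("pics/t2.png",im); p,R,s=pose()
E
```

```text
t 17.68 p [ 0.5517 -0.0462  0.1685] Fx(seam) -0.50 Fy 0.43 Fz -1.32 seam x,y mm 0.93 -56.5 depth mm -13.13 w 0.228
t 17.68 p [ 0.5517 -0.0462  0.1685] a -164.45 shift [ 0.0114  0.0004 -0.0005] turn [ 0.0003 -0.      0.0003] mm 8.547632921087228 j [ 12.  19. -16.   0. -55.   4.]
```

Emit:
{"method": "play_rows", "body": {
  "commands": [
    {"fingers": 1,"tx": 0.003,"ty": 0.0004,"tz": 0,"ax": 0,"ay": 0,"az": 0},
    {"fingers": 1,"tx": 0.006,"ty": 0.0004,"tz": 0,"ax": 0,"ay": 0,"az": 0},
    {"fingers": 1,"tx": 0.009,"ty": 0.0004,"tz": 0,"ax": 0,"ay": 0,"az": 0},
    {"fingers": 1,"tx": 0.011,"ty": 0.0004,"tz": 0,"ax": 0,"ay": 0,"az": 0},
    {"fingers": 1,"tx": 0.0125,"ty": 0.0004,"tz": 0,"ax": 0,"ay": 0,"az": 0}
  ]
}}

```text
time_s: 18.15
tcp_pos: [0.551, -0.0468, 0.1584]
ee_rot: [[-0.0, -0.964, -0.267], [-0.0, -0.267, 0.964], [-1.0, 0.0, 0.0]]
wrist_force: [-0.1, 0.8, -1.6]
gripper_width: 0.229
```

```bash
python3 f.py
```

```text
t 18.4 p [ 0.5512 -0.0467  0.1588] Fx(seam) 0.07 Fy -0.06 Fz -1.57 seam x,y mm 0.36 -56.9 depth mm -3.41 w 0.231
```

Emit:
{"method": "play_rows", "body": {
  "commands": [
    {"fingers": 1,"tx": 0.0015,"ty": -0.0003,"tz": 0,"ax": 0,"ay": 0,"az": 0},
    {"fingers": 1,"tx": 0.003,"ty": -0.0003,"tz": 0,"ax": 0,"ay": 0,"az": 0},
    {"fingers": 1,"tx": 0.004,"ty": -0.0003,"tz": 0,"ax": 0,"ay": 0,"az": 0},
    {"fingers": 1,"tx": 0.005,"ty": -0.0003,"tz": 0,"ax": 0,"ay": 0,"az": 0},
    {"fingers": 1,"tx": 0.006,"ty": -0.0003,"tz": 0,"ax": 0,"ay": 0,"az": 0}
  ]
}}

```text
time_s: 18.82
tcp_pos: [0.5513, -0.0466, 0.1542]
ee_rot: [[-0.0, -0.964, -0.267], [-0.0, -0.267, 0.964], [-1.0, 0.0, 0.0]]
wrist_force: [0.3, -0.1, -2.6]
gripper_width: 0.224
```

```bash
python3 f.py
```

```text
t 19.07 p [ 0.5514 -0.0466  0.1543] Fx(seam) 0.01 Fy -0.55 Fz -1.20 seam x,y mm 0.54 -56.8 depth mm 1.12 w 0.227
```

Emit:
{"method": "play_rows", "body": {
  "commands": [
    {"fingers": 1,"tx": 0.0008,"ty": 0,"tz": 0,"ax": 0,"ay": 0,"az": 0},
    {"fingers": 1,"tx": 0.0016,"ty": 0,"tz": 0,"ax": 0,"ay": 0,"az": 0},
    {"fingers": 1,"tx": 0.0024,"ty": 0,"tz": 0,"ax": 0,"ay": 0,"az": 0},
    {"fingers": 1,"tx": 0.003,"ty": 0,"tz": 0,"ax": 0,"ay": 0,"az": 0},
    {"fingers": 1,"tx": 0.0035,"ty": 0,"tz": 0,"ax": 0,"ay": 0,"az": 0}
  ]
}}

```text
time_s: 19.48
tcp_pos: [0.5515, -0.0466, 0.1516]
ee_rot: [[0.0, -0.964, -0.267], [0.0, -0.267, 0.964], [-1.0, -0.0, -0.0]]
wrist_force: [0.4, -0.1, -1.0]
gripper_width: 0.225
```

```bash
python3 f.py
```

```text
t 19.73 p [ 0.5515 -0.0466  0.1517] Fx(seam) 0.54 Fy -0.12 Fz -1.49 seam x,y mm 0.62 -56.8 depth mm 3.75 w 0.229
```

Emit:
{"method": "play_rows", "body": {
  "commands": [
    {"fingers": 1,"tx": 0.001,"ty": -0.0001,"tz": 0,"ax": 0,"ay": 0,"az": 0},
    {"fingers": 1,"tx": 0.002,"ty": -0.0002,"tz": 0,"ax": 0,"ay": 0,"az": 0},
    {"fingers": 1,"tx": 0.003,"ty": -0.0003,"tz": 0,"ax": 0,"ay": 0,"az": 0},
    {"fingers": 1,"tx": 0.004,"ty": -0.0004,"tz": 0,"ax": 0,"ay": 0,"az": 0},
    {"fingers": 1,"tx": 0.005,"ty": -0.0005,"tz": 0,"ax": 0,"ay": 0,"az": 0}
  ]
}}

```text
time_s: 20.15
tcp_pos: [0.5518, -0.0467, 0.1484]
ee_rot: [[0.0, -0.964, -0.268], [-0.0, -0.268, 0.964], [-1.0, -0.0, -0.0]]
wrist_force: [-1.4, -0.5, 4.5]
gripper_width: 0.225
```

```bash
python3 f.py
```

```text
t 20.4 p [ 0.5518 -0.0466  0.1484] Fx(seam) -1.00 Fy 0.15 Fz 3.45 seam x,y mm 0.94 -57.0 depth mm 7.02 w 0.225
```

Emit:
{"method": "play_rows", "body": {
  "commands": [
    {"fingers": 1,"tx": 0.0013,"ty": -0.00015,"tz": 0,"ax": 0,"ay": 0,"az": 0},
    {"fingers": 1,"tx": 0.0026,"ty": -0.0003,"tz": 0,"ax": 0,"ay": 0,"az": 0},
    {"fingers": 1,"tx": 0.0039,"ty": -0.00045,"tz": 0,"ax": 0,"ay": 0,"az": 0},
    {"fingers": 1,"tx": 0.0052,"ty": -0.0006,"tz": 0,"ax": 0,"ay": 0,"az": 0},
    {"fingers": 1,"tx": 0.0065,"ty": -0.00075,"tz": 0,"ax": 0,"ay": 0,"az": 0}
  ]
}}

```text
time_s: 20.82
tcp_pos: [0.5523, -0.0466, 0.1438]
ee_rot: [[0.0, -0.963, -0.268], [-0.001, -0.268, 0.963], [-1.0, -0.0, -0.001]]
wrist_force: [-2.1, 0.2, 6.8]
gripper_width: 0.225
```

```bash
python3 f.py
```

```text
t 21.07 p [ 0.5523 -0.0466  0.1437] Fx(seam) -1.98 Fy 0.37 Fz 5.88 seam x,y mm 1.44 -57.1 depth mm 11.74 w 0.232
```

Emit:
{"method": "play_rows", "body": {
  "commands": [
    {"fingers": 1,"tx": 0.0013,"ty": -0.00015,"tz": 0,"ax": 0,"ay": 0,"az": 0},
    {"fingers": 1,"tx": 0.0026,"ty": -0.0003,"tz": 0,"ax": 0,"ay": 0,"az": 0},
    {"fingers": 1,"tx": 0.0039,"ty": -0.00045,"tz": 0,"ax": 0,"ay": 0,"az": 0},
    {"fingers": 1,"tx": 0.0052,"ty": -0.0006,"tz": 0,"ax": 0,"ay": 0,"az": 0},
    {"fingers": 1,"tx": 0.0065,"ty": -0.00075,"tz": 0,"ax": 0,"ay": 0,"az": 0}
  ]
}}

```text
time_s: 21.48
tcp_pos: [0.5529, -0.0466, 0.139]
ee_rot: [[0.0, -0.963, -0.268], [-0.001, -0.268, 0.963], [-1.0, -0.0, -0.001]]
wrist_force: [-3.0, 0.4, 7.1]
gripper_width: 0.226
```

```bash
python3 f.py
```

```text
t 21.73 p [ 0.5529 -0.0465  0.1388] Fx(seam) -1.77 Fy -0.50 Fz 6.23 seam x,y mm 2.0 -57.1 depth mm 16.57 w 0.229
```

Emit:
{"method": "play_rows", "body": {
  "commands": [
    {"fingers": 1,"tx": 0.0013,"ty": -0.00015,"tz": 0,"ax": 0,"ay": 0,"az": 0},
    {"fingers": 1,"tx": 0.0026,"ty": -0.0003,"tz": 0,"ax": 0,"ay": 0,"az": 0},
    {"fingers": 1,"tx": 0.0039,"ty": -0.00045,"tz": 0,"ax": 0,"ay": 0,"az": 0},
    {"fingers": 1,"tx": 0.0052,"ty": -0.0006,"tz": 0,"ax": 0,"ay": 0,"az": 0},
    {"fingers": 1,"tx": 0.0065,"ty": -0.00075,"tz": 0,"ax": 0,"ay": 0,"az": 0}
  ]
}}

```text
time_s: 22.15
tcp_pos: [0.5535, -0.0464, 0.1341]
ee_rot: [[0.0, -0.963, -0.268], [-0.001, -0.268, 0.963], [-1.0, -0.0, -0.001]]
wrist_force: [-1.9, -0.6, 6.7]
gripper_width: 0.227
```

```bash
python3 f.py
```

```text
t 22.4 p [ 0.5535 -0.0464  0.1339] Fx(seam) -1.82 Fy -0.50 Fz 5.91 seam x,y mm 2.58 -57.2 depth mm 21.47 w 0.234
```

Emit:
{"method": "play_rows", "body": {
  "commands": [
    {"fingers": 1,"tx": -0.004,"ty": 0,"tz": 0,"ax": 0,"ay": 0,"az": 0},
    {"fingers": 1,"tx": -0.012,"ty": 0,"tz": 0,"ax": 0,"ay": 0,"az": 0},
    {"fingers": 1,"tx": -0.028,"ty": 0,"tz": 0,"ax": 0,"ay": 0,"az": 0},
    {"fingers": 1,"tx": -0.05,"ty": 0,"tz": 0,"ax": 0,"ay": 0,"az": 0},
    {"fingers": 1,"tx": -0.077,"ty": 0,"tz": 0,"ax": 0,"ay": 0,"az": 0}
  ]
}}

```text
time_s: 22.82
tcp_pos: [0.5522, -0.046, 0.1902]
ee_rot: [[-0.004, -0.964, -0.267], [0.0, -0.267, 0.964], [-1.0, 0.004, 0.001]]
wrist_force: [0.3, -0.9, -1.9]
gripper_width: 0.226
```

Emit:
{"method": "play_rows", "body": {
  "commands": [
    {"fingers": 1,"tx": 0,"ty": 0,"tz": 0.03,"ax": 0,"ay": 0,"az": 0},
    {"fingers": 1,"tx": 0,"ty": 0.0,"tz": 0.08,"ax": 0,"ay": 0,"az": 0},
    {"fingers": 1,"tx": 0,"ty": 0,"tz": 0.13,"ax": 0,"ay": 0,"az": 0},
    {"fingers": 1,"tx": 0,"ty": 0,"tz": 0.17,"ax": 0,"ay": 0,"az": 0},
    {"fingers": 1,"tx": 0,"ty": 0,"tz": 0.2,"ax": 0,"ay": 0,"az": 0}
  ]
}}

```text
time_s: 23.23
tcp_pos: [0.5122, 0.1005, 0.1909]
ee_rot: [[-0.001, -0.963, -0.268], [0.001, -0.268, 0.963], [-1.0, 0.0, 0.001]]
wrist_force: [0.5, -0.0, -1.5]
gripper_width: 0.231
```

Emit:
{"method": "play_rows", "body": {
  "commands": [
    {"fingers": 1,"tx": 0,"ty": 0,"tz": 0,"ax": 0,"ay": 0,"az": 0},
    {"fingers": 1,"tx": 0,"ty": 0.0,"tz": 0,"ax": 0,"ay": 0,"az": 0},
    {"fingers": 1,"tx": 0,"ty": 0,"tz": 0,"ax": 0,"ay": 0,"az": 0}
  ]
}}

```text
time_s: 23.48
tcp_pos: [0.513, 0.0984, 0.1908]
ee_rot: [[-0.001, -0.964, -0.268], [-0.0, -0.268, 0.964], [-1.0, 0.001, 0.0]]
wrist_force: [0.4, 0.2, -1.1]
gripper_width: 0.227
```

Run:
```python
from h import *
a=[];ps=[]
for i in range(4):
    p,R,s=pose(); c=viewer.capture("wrist"); a.append(c["image"].astype(float)); ps.append(p)
p=np.mean(ps,0); m=np.mean(a,0); np.savez("wm2.npz",m=m,p=p,R=R); g=m.mean(2); print(s["time_s"],p)
n=np.array([.9637,.2672]);t=np.array([-n[1],n[0]]); mid=np.array([.5357,.008])
for y in range(-76,80,6):
    if abs(y)<36: continue
    o=[]
    xs=np.arange(-8,14,.25)
    prof=[]
    for x in xs:
        u=proj(c,[*(mid+x*1e-3*n+y*1e-3*t),.07],(p,R)).astype(np.float32)
        prof.append(cv2.getRectSubPix(g.astype(np.float32),(1,1),(float(u[0]),float(u[1])))[0,0])
    prof=np.array(prof); hi=np.percentile(prof,85); lo=prof.min(); th=(hi+lo)/2; b=np.where(prof<th)[0]
    print(y,"dark from",xs[b[0]],"to",xs[b[-1]],"hi/lo",round(hi),round(lo))
cv2.imwrite("pics/wm2.png",cv2.resize(m[0:220,220:430,::-1].astype(np.uint8),None,fx=2.7,fy=2.7,interpolation=cv2.INTER_CUBIC))
```

```text
23.6333 [0.51320956 0.09793064 0.19083028]
-76 dark from -8.0 to 7.25 hi/lo 164 102
-70 dark from -5.5 to 7.25 hi/lo 168 104
-64 dark from -2.25 to 7.5 hi/lo 171 103
-58 dark from -1.5 to 7.75 hi/lo 171 104
-52 dark from -1.5 to 4.75 hi/lo 168 104
-46 dark from -1.5 to 4.75 hi/lo 170 104
-40 dark from -1.0 to 4.5 hi/lo 168 76
38 dark from -1.5 to 3.0 hi/lo 166 103
44 dark from -1.5 to 3.0 hi/lo 169 104
50 dark from -1.25 to 3.25 hi/lo 169 94
56 dark from -1.5 to 3.0 hi/lo 170 107
62 dark from -1.5 to 3.25 hi/lo 166 114
68 dark from -2.0 to 2.75 hi/lo 166 133
74 dark from -2.0 to 2.25 hi/lo 165 140
```

View pics/wm2.png

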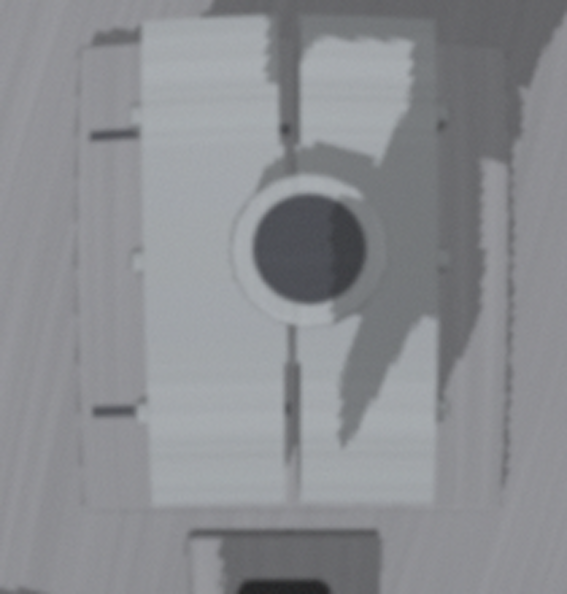

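Loose half is now visibly shifted left: right gap wider than left, no contact with the neck. Same measurement on the initial picture, for the bias.

```bash
cat > gap.py <<'E'
from h import *
n=np.array([.9637,.2672]);t=np.array([-n[1],n[0]]); mid=np.array([.5357,.008])
def gap(g,c,P,ys):
    xs=np.arange(-6,14,.1); out=[]
    for y in ys:
        uv=np.array([proj(c,[*(mid+x*1e-3*n+y*1e-3*t),.07],P) for x in xs],np.float32)
        pr=cv2.remap(g.astype(np.float32),uv[:,0].reshape(1,-1),uv[:,1].reshape(1,-1),cv2.INTER_LINEAR)[0]
        hi=np.percentile(pr,80); lo=np.percentile(pr,2); th=(hi+lo)/2; k=np.argmin(pr)
        a=k
        while a>0 and pr[a]<th: a-=1
        b=k
        while b<len(pr)-1 and pr[b]<th: b+=1
        out.append((xs[a],xs[b]))
    return np.round(out,1)
E
python3 - <<'E'
from gap import *
c=viewer.capture("wrist")
for f in ("wm.npz","wm2.npz"):
    z=np.load(f); g=z["m"].mean(2)
    for ys in ([-66,-62,-58,-54,-50,-46],[40,44,48,52,56,60]):
        q=gap(g,c,(z["p"],z["R"]),ys); print(f,ys[0],q.tolist(),"median width",np.median(q[:,1]-q[:,0]))
E
python3 m.py .5217 .0632 .185 195.5
```

```text
wm.npz -66 [[-1.7, 1.9], [-1.7, 1.9], [-1.7, 1.9], [-1.7, 1.9], [-1.7, 1.9], [-1.8, 1.9]] median width 3.5999999999999996
wm.npz 40 [[-1.6, 1.9], [-1.6, 1.9], [-1.6, 2.0], [-1.6, 1.9], [-1.6, 1.9], [-1.6, 1.9]] median width 3.5
wm2.npz -66 [[-2.8, 8.2], [-1.9, 8.3], [-1.7, 7.8], [-1.8, 5.0], [-1.8, 4.8], [-1.7, 4.8]] median width 8.15
wm2.npz 40 [[-1.7, 3.4], [-1.7, 3.3], [-1.6, 3.5], [-1.7, 3.3], [-1.7, 3.2], [-1.7, 3.2]] median width 5.0
t 23.73 p [0.5134 0.0976 0.1909] a -164.58 shift [ 0.0079  0.0015 -0.0472] turn [-0.0004 -0.     -0.0001] mm 35.922626832203626 j [ 29.  15. -18.  -0. -57. -13.]
```

Emit:
{"method": "play_rows", "body": {
  "commands": [
    {"fingers": 1,"tx": 0,"ty": 0.0012,"tz": -0.015,"ax": 0,"ay": 0,"az": 0},
    {"fingers": 1,"tx": 0.005,"ty": 0.0012,"tz": -0.033,"ax": 0,"ay": 0,"az": 0},
    {"fingers": 1,"tx": 0.012,"ty": 0.0012,"tz": -0.043,"ax": 0,"ay": 0,"az": 0},
    {"fingers": 1,"tx": 0.02,"ty": 0.0012,"tz": -0.0467,"ax": 0,"ay": 0,"az": 0},
    {"fingers": 1,"tx": 0.028,"ty": 0.0012,"tz": -0.0467,"ax": 0,"ay": 0,"az": 0}
  ]
}}

```text
time_s: 24.15
tcp_pos: [0.5217, 0.0634, 0.1693]
ee_rot: [[-0.0, -0.964, -0.266], [-0.0, -0.266, 0.964], [-1.0, 0.0, 0.0]]
wrist_force: [0.5, -0.2, -1.5]
gripper_width: 0.233
```

Emit:
{"method": "play_rows", "body": {
  "commands": [
    {"fingers": 1,"tx": 0.003,"ty": 0,"tz": 0,"ax": 0,"ay": 0,"az": 0},
    {"fingers": 1,"tx": 0.006,"ty": 0,"tz": 0,"ax": 0,"ay": 0,"az": 0},
    {"fingers": 1,"tx": 0.008,"ty": 0,"tz": 0,"ax": 0,"ay": 0,"az": 0},
    {"fingers": 1,"tx": 0.01,"ty": 0,"tz": 0,"ax": 0,"ay": 0,"az": 0},
    {"fingers": 1,"tx": 0.012,"ty": 0,"tz": 0,"ax": 0,"ay": 0,"az": 0}
  ]
}}

```text
time_s: 24.57
tcp_pos: [0.5219, 0.0649, 0.1611]
ee_rot: [[0.0, -0.963, -0.268], [0.0, -0.268, 0.963], [-1.0, -0.001, 0.0]]
wrist_force: [-0.3, 0.7, -1.1]
gripper_width: 0.226
```

```bash
python3 f.py
```

```text
t 24.82 p [0.5218 0.0646 0.1612] Fx(seam) 0.09 Fy 0.45 Fz -1.56 seam x,y mm 1.77 58.3 depth mm -5.78 w 0.233
```

Emit:
{"method": "play_rows", "body": {
  "commands": [
    {"fingers": 1,"tx": 0.003,"ty": 0.0003,"tz": -0.001,"ax": 0,"ay": 0,"az": 0},
    {"fingers": 1,"tx": 0.007,"ty": 0.0003,"tz": -0.001,"ax": 0,"ay": 0,"az": 0},
    {"fingers": 1,"tx": 0.011,"ty": 0.0003,"tz": -0.001,"ax": 0,"ay": 0,"az": 0},
    {"fingers": 1,"tx": 0.015,"ty": 0.0003,"tz": -0.001,"ax": 0,"ay": 0,"az": 0},
    {"fingers": 1,"tx": 0.0185,"ty": 0.0003,"tz": -0.001,"ax": 0,"ay": 0,"az": 0}
  ]
}}

```text
time_s: 25.23
tcp_pos: [0.5216, 0.0636, 0.1466]
ee_rot: [[-0.001, -0.964, -0.267], [-0.0, -0.267, 0.964], [-1.0, 0.001, -0.0]]
wrist_force: [0.6, 0.1, -1.5]
gripper_width: 0.225
```

```bash
python3 f.py
```

```text
t 25.48 p [0.5217 0.0637 0.1471] Fx(seam) 0.15 Fy -0.34 Fz -1.54 seam x,y mm 1.42 57.4 depth mm 8.27 w 0.229
```

Emit:
{"method": "play_rows", "body": {
  "commands": [
    {"fingers": 1,"tx": 0.0015,"ty": -5e-05,"tz": 0,"ax": 0,"ay": 0,"az": 0},
    {"fingers": 1,"tx": 0.003,"ty": -0.0001,"tz": 0,"ax": 0,"ay": 0,"az": 0},
    {"fingers": 1,"tx": 0.0045,"ty": -0.00015,"tz": 0,"ax": 0,"ay": 0,"az": 0},
    {"fingers": 1,"tx": 0.006,"ty": -0.0002,"tz": 0,"ax": 0,"ay": 0,"az": 0},
    {"fingers": 1,"tx": 0.007,"ty": -0.00025,"tz": 0,"ax": 0,"ay": 0,"az": 0}
  ]
}}

```text
time_s: 25.9
tcp_pos: [0.5219, 0.0636, 0.1424]
ee_rot: [[0.0, -0.963, -0.268], [-0.0, -0.268, 0.963], [-1.0, 0.0, -0.0]]
wrist_force: [-2.9, -1.2, 5.0]
gripper_width: 0.227
```

Emit:
{"method": "play_rows", "body": {
  "commands": [
    {"fingers": 1,"tx": 0.0013,"ty": -0.00015,"tz": 0,"ax": 0,"ay": 0,"az": 0},
    {"fingers": 1,"tx": 0.0026,"ty": -0.0003,"tz": 0,"ax": 0,"ay": 0,"az": 0},
    {"fingers": 1,"tx": 0.0039,"ty": -0.00045,"tz": 0,"ax": 0,"ay": 0,"az": 0},
    {"fingers": 1,"tx": 0.0052,"ty": -0.0006,"tz": 0,"ax": 0,"ay": 0,"az": 0},
    {"fingers": 1,"tx": 0.0065,"ty": -0.00075,"tz": 0,"ax": 0,"ay": 0,"az": 0}
  ]
}}

```text
time_s: 26.32
tcp_pos: [0.5225, 0.0636, 0.1381]
ee_rot: [[0.0, -0.963, -0.268], [-0.001, -0.268, 0.963], [-1.0, -0.0, -0.001]]
wrist_force: [-2.7, -0.5, 6.6]
gripper_width: 0.228
```

```bash
python3 f.py
```

```text
t 26.57 p [0.5225 0.0636 0.1379] Fx(seam) -2.08 Fy -0.05 Fz 5.42 seam x,y mm 2.1 57.1 depth mm 17.52 w 0.225
```

Emit:
{"method": "play_rows", "body": {
  "commands": [
    {"fingers": 1,"tx": 0.0013,"ty": -0.00015,"tz": 0,"ax": 0,"ay": 0,"az": 0},
    {"fingers": 1,"tx": 0.0026,"ty": -0.0003,"tz": 0,"ax": 0,"ay": 0,"az": 0},
    {"fingers": 1,"tx": 0.0039,"ty": -0.00045,"tz": 0,"ax": 0,"ay": 0,"az": 0},
    {"fingers": 1,"tx": 0.0052,"ty": -0.0006,"tz": 0,"ax": 0,"ay": 0,"az": 0},
    {"fingers": 1,"tx": 0.0062,"ty": -0.00072,"tz": 0,"ax": 0,"ay": 0,"az": 0}
  ]
}}

```text
time_s: 26.98
tcp_pos: [0.523, 0.0638, 0.1334]
ee_rot: [[0.0, -0.963, -0.268], [-0.001, -0.268, 0.963], [-1.0, 0.0, -0.001]]
wrist_force: [-2.2, 0.1, 7.5]
gripper_width: 0.226
```

Emit:
{"method": "play_rows", "body": {
  "commands": [
    {"fingers": 1,"tx": 0.0013,"ty": -0.00015,"tz": 0,"ax": 0,"ay": 0,"az": 0},
    {"fingers": 1,"tx": 0.0026,"ty": -0.0003,"tz": 0,"ax": 0,"ay": 0,"az": 0},
    {"fingers": 1,"tx": 0.0039,"ty": -0.00045,"tz": 0,"ax": 0,"ay": 0,"az": 0},
    {"fingers": 1,"tx": 0.0052,"ty": -0.0006,"tz": 0,"ax": 0,"ay": 0,"az": 0},
    {"fingers": 1,"tx": 0.0062,"ty": -0.00072,"tz": 0,"ax": 0,"ay": 0,"az": 0}
  ]
}}

```text
time_s: 27.4
tcp_pos: [0.5235, 0.0639, 0.1288]
ee_rot: [[0.0, -0.963, -0.268], [-0.001, -0.268, 0.963], [-1.0, -0.0, -0.001]]
wrist_force: [-2.7, -0.8, 6.4]
gripper_width: 0.23
```

```bash
python3 f.py
```

```text
t 27.65 p [0.5235 0.0639 0.1287] Fx(seam) -2.62 Fy -0.50 Fz 6.09 seam x,y mm 3.18 57.1 depth mm 26.74 w 0.231
```

Emit:
{"method": "play_rows", "body": {
  "commands": [
    {"fingers": 1,"tx": 0.0013,"ty": -0.00015,"tz": 0,"ax": 0,"ay": 0,"az": 0},
    {"fingers": 1,"tx": 0.0026,"ty": -0.0003,"tz": 0,"ax": 0,"ay": 0,"az": 0},
    {"fingers": 1,"tx": 0.0039,"ty": -0.00045,"tz": 0,"ax": 0,"ay": 0,"az": 0},
    {"fingers": 1,"tx": 0.0048,"ty": -0.00055,"tz": 0,"ax": 0,"ay": 0,"az": 0},
    {"fingers": 1,"tx": 0.0056,"ty": -0.00065,"tz": 0,"ax": 0,"ay": 0,"az": 0}
  ]
}}

```text
time_s: 28.07
tcp_pos: [0.524, 0.064, 0.1246]
ee_rot: [[0.0, -0.964, -0.268], [-0.001, -0.268, 0.964], [-1.0, -0.0, -0.001]]
wrist_force: [-3.0, -0.6, 7.0]
gripper_width: 0.228
```

```bash
python3 f.py
```

```text
t 28.32 p [0.524  0.064  0.1245] Fx(seam) -2.50 Fy 0.02 Fz 6.16 seam x,y mm 3.67 57.1 depth mm 30.95 w 0.223
```

Emit:
{"method": "play_rows", "body": {
  "commands": [
    {"fingers": 1,"tx": -0.005,"ty": 0,"tz": 0,"ax": 0,"ay": 0,"az": 0},
    {"fingers": 1,"tx": -0.015,"ty": 0,"tz": 0,"ax": 0,"ay": 0,"az": 0},
    {"fingers": 1,"tx": -0.035,"ty": 0,"tz": 0,"ax": 0,"ay": 0,"az": 0},
    {"fingers": 1,"tx": -0.065,"ty": 0,"tz": 0,"ax": 0,"ay": 0,"az": 0},
    {"fingers": 1,"tx": -0.09,"ty": 0,"tz": 0,"ax": 0,"ay": 0,"az": 0}
  ]
}}

```text
time_s: 28.73
tcp_pos: [0.5241, 0.0644, 0.1922]
ee_rot: [[0.0, -0.964, -0.268], [-0.0, -0.268, 0.964], [-1.0, -0.0, -0.0]]
wrist_force: [1.1, -0.0, -1.2]
gripper_width: 0.225
```

Emit:
{"method": "play_rows", "body": {
  "commands": [
    {"fingers": 1,"tx": 0,"ty": 0.0015,"tz": -0.02,"ax": 0,"ay": 0,"az": 0},
    {"fingers": 1,"tx": 0,"ty": 0.0015,"tz": -0.06,"ax": 0,"ay": 0,"az": 0},
    {"fingers": 1,"tx": 0,"ty": 0.0015,"tz": -0.105,"ax": 0,"ay": 0,"az": 0},
    {"fingers": 1,"tx": 0,"ty": 0.0015,"tz": -0.138,"ax": 0,"ay": 0,"az": 0},
    {"fingers": 1,"tx": 0,"ty": 0.0015,"tz": -0.152,"ax": 0,"ay": 0,"az": 0}
  ]
}}

```text
time_s: 29.15
tcp_pos: [0.5539, -0.0482, 0.1912]
ee_rot: [[0.0, -0.964, -0.265], [-0.0, -0.265, 0.964], [-1.0, -0.0, -0.0]]
wrist_force: [0.8, 0.2, -2.0]
gripper_width: 0.224
```

Emit:
{"method": "play_rows", "body": {
  "commands": [
    {"fingers": 1,"tx": 0.008,"ty": 0,"tz": 0,"ax": 0,"ay": 0,"az": 0},
    {"fingers": 1,"tx": 0.018,"ty": 0,"tz": 0,"ax": 0,"ay": 0,"az": 0},
    {"fingers": 1,"tx": 0.028,"ty": 0,"tz": 0,"ax": 0,"ay": 0,"az": 0},
    {"fingers": 1,"tx": 0.034,"ty": 0,"tz": 0,"ax": 0,"ay": 0,"az": 0},
    {"fingers": 1,"tx": 0.036,"ty": 0,"tz": 0,"ax": 0,"ay": 0,"az": 0}
  ]
}}

```text
time_s: 29.57
tcp_pos: [0.5524, -0.0449, 0.1625]
ee_rot: [[-0.003, -0.963, -0.269], [-0.0, -0.269, 0.963], [-1.0, 0.003, 0.001]]
wrist_force: [-0.2, 0.2, -1.8]
gripper_width: 0.231
```

```bash
python3 f.py
```

```text
t 29.82 p [ 0.5536 -0.0454  0.1644] Fx(seam) -0.16 Fy -0.21 Fz -1.00 seam x,y mm 3.02 -56.3 depth mm -8.95 w 0.23
```

Emit:
{"method": "play_rows", "body": {
  "commands": [
    {"fingers": 1,"tx": 0.004,"ty": 0.0006,"tz": -0.001,"ax": 0,"ay": 0,"az": 0},
    {"fingers": 1,"tx": 0.008,"ty": 0.0006,"tz": -0.001,"ax": 0,"ay": 0,"az": 0},
    {"fingers": 1,"tx": 0.012,"ty": 0.0006,"tz": -0.001,"ax": 0,"ay": 0,"az": 0},
    {"fingers": 1,"tx": 0.016,"ty": 0.0006,"tz": -0.001,"ax": 0,"ay": 0,"az": 0},
    {"fingers": 1,"tx": 0.02,"ty": 0.0006,"tz": -0.001,"ax": 0,"ay": 0,"az": 0}
  ]
}}

```text
time_s: 30.23
tcp_pos: [0.553, -0.0468, 0.1486]
ee_rot: [[-0.0, -0.964, -0.267], [-0.0, -0.267, 0.964], [-1.0, 0.0, 0.0]]
wrist_force: [-0.7, -0.7, -1.8]
gripper_width: 0.233
```

```bash
python3 f.py
```

```text
t 30.48 p [ 0.5533 -0.0467  0.149 ] Fx(seam) 0.09 Fy 0.23 Fz -1.12 seam x,y mm 2.3 -57.4 depth mm 6.36 w 0.229
```

Emit:
{"method": "play_rows", "body": {
  "commands": [
    {"fingers": 1,"tx": 0.003,"ty": -0.0002,"tz": 0,"ax": 0,"ay": 0,"az": 0},
    {"fingers": 1,"tx": 0.006,"ty": -0.0002,"tz": 0,"ax": 0,"ay": 0,"az": 0},
    {"fingers": 1,"tx": 0.009,"ty": -0.0002,"tz": 0,"ax": 0,"ay": 0,"az": 0},
    {"fingers": 1,"tx": 0.012,"ty": -0.0002,"tz": 0,"ax": 0,"ay": 0,"az": 0},
    {"fingers": 1,"tx": 0.015,"ty": -0.0003,"tz": 0,"ax": 0,"ay": 0,"az": 0}
  ]
}}

```text
time_s: 30.9
tcp_pos: [0.5533, -0.0466, 0.1375]
ee_rot: [[-0.0, -0.964, -0.267], [-0.0, -0.267, 0.964], [-1.0, 0.0, 0.0]]
wrist_force: [-0.2, 1.0, -0.9]
gripper_width: 0.228
```

Emit:
{"method": "play_rows", "body": {
  "commands": [
    {"fingers": 1,"tx": 0.0015,"ty": -5e-05,"tz": 0,"ax": 0,"ay": 0,"az": 0},
    {"fingers": 1,"tx": 0.003,"ty": -0.0001,"tz": 0,"ax": 0,"ay": 0,"az": 0},
    {"fingers": 1,"tx": 0.0045,"ty": -0.0002,"tz": 0,"ax": 0,"ay": 0,"az": 0},
    {"fingers": 1,"tx": 0.006,"ty": -0.0003,"tz": 0,"ax": 0,"ay": 0,"az": 0},
    {"fingers": 1,"tx": 0.007,"ty": -0.0004,"tz": 0,"ax": 0,"ay": 0,"az": 0}
  ]
}}

```text
time_s: 31.32
tcp_pos: [0.5537, -0.0468, 0.1335]
ee_rot: [[0.0, -0.963, -0.268], [-0.001, -0.268, 0.963], [-1.0, -0.0, -0.001]]
wrist_force: [-2.0, 0.3, 5.1]
gripper_width: 0.23
```

```bash
python3 f.py
```

```text
t 31.57 p [ 0.5536 -0.0468  0.1334] Fx(seam) -2.06 Fy -0.03 Fz 5.16 seam x,y mm 2.65 -57.6 depth mm 22.02 w 0.228
```

Emit:
{"method": "play_rows", "body": {
  "commands": [
    {"fingers": 1,"tx": 0.0013,"ty": -0.00015,"tz": 0,"ax": 0,"ay": 0,"az": 0},
    {"fingers": 1,"tx": 0.0026,"ty": -0.0003,"tz": 0,"ax": 0,"ay": 0,"az": 0},
    {"fingers": 1,"tx": 0.0039,"ty": -0.00045,"tz": 0,"ax": 0,"ay": 0,"az": 0},
    {"fingers": 1,"tx": 0.0052,"ty": -0.0006,"tz": 0,"ax": 0,"ay": 0,"az": 0},
    {"fingers": 1,"tx": 0.0062,"ty": -0.00072,"tz": 0,"ax": 0,"ay": 0,"az": 0}
  ]
}}

```text
time_s: 31.98
tcp_pos: [0.5542, -0.0467, 0.1288]
ee_rot: [[0.0, -0.963, -0.268], [-0.001, -0.268, 0.963], [-1.0, -0.0, -0.001]]
wrist_force: [-3.0, -0.9, 5.8]
gripper_width: 0.226
```

Emit:
{"method": "play_rows", "body": {
  "commands": [
    {"fingers": 1,"tx": 0.0013,"ty": -0.00015,"tz": 0,"ax": 0,"ay": 0,"az": 0},
    {"fingers": 1,"tx": 0.0026,"ty": -0.0003,"tz": 0,"ax": 0,"ay": 0,"az": 0},
    {"fingers": 1,"tx": 0.0039,"ty": -0.00045,"tz": 0,"ax": 0,"ay": 0,"az": 0},
    {"fingers": 1,"tx": 0.0052,"ty": -0.0006,"tz": 0,"ax": 0,"ay": 0,"az": 0},
    {"fingers": 1,"tx": 0.0062,"ty": -0.00072,"tz": 0,"ax": 0,"ay": 0,"az": 0}
  ]
}}

```text
time_s: 32.4
tcp_pos: [0.5547, -0.0466, 0.1242]
ee_rot: [[0.0, -0.963, -0.268], [-0.001, -0.268, 0.963], [-1.0, -0.0, -0.001]]
wrist_force: [-2.6, -0.5, 6.3]
gripper_width: 0.231
```

```bash
python3 f.py
```

```text
t 32.65 p [ 0.5547 -0.0466  0.1241] Fx(seam) -2.69 Fy -0.04 Fz 5.67 seam x,y mm 3.75 -57.7 depth mm 31.3 w 0.231
```

Emit:
{"method": "play_rows", "body": {
  "commands": [
    {"fingers": 1,"tx": 0.0013,"ty": -0.00015,"tz": 0,"ax": 0,"ay": 0,"az": 0},
    {"fingers": 1,"tx": 0.0026,"ty": -0.0003,"tz": 0,"ax": 0,"ay": 0,"az": 0},
    {"fingers": 1,"tx": 0.0039,"ty": -0.00045,"tz": 0,"ax": 0,"ay": 0,"az": 0},
    {"fingers": 1,"tx": 0.0052,"ty": -0.0006,"tz": 0,"ax": 0,"ay": 0,"az": 0},
    {"fingers": 1,"tx": 0.0062,"ty": -0.00072,"tz": 0,"ax": 0,"ay": 0,"az": 0}
  ]
}}

```text
time_s: 33.07
tcp_pos: [0.5552, -0.0465, 0.1196]
ee_rot: [[0.0, -0.963, -0.268], [-0.001, -0.268, 0.963], [-1.0, -0.0, -0.001]]
wrist_force: [-2.8, -1.4, 6.7]
gripper_width: 0.231
```

Emit:
{"method": "play_rows", "body": {
  "commands": [
    {"fingers": 1,"tx": 0.0013,"ty": -0.00015,"tz": 0,"ax": 0,"ay": 0,"az": 0},
    {"fingers": 1,"tx": 0.0026,"ty": -0.0003,"tz": 0,"ax": 0,"ay": 0,"az": 0},
    {"fingers": 1,"tx": 0.0039,"ty": -0.00045,"tz": 0,"ax": 0,"ay": 0,"az": 0},
    {"fingers": 1,"tx": 0.0052,"ty": -0.0006,"tz": 0,"ax": 0,"ay": 0,"az": 0},
    {"fingers": 1,"tx": 0.0062,"ty": -0.00072,"tz": 0,"ax": 0,"ay": 0,"az": 0}
  ]
}}

```text
time_s: 33.48
tcp_pos: [0.5558, -0.0463, 0.1149]
ee_rot: [[0.0, -0.963, -0.268], [-0.001, -0.268, 0.963], [-1.0, -0.0, -0.001]]
wrist_force: [-2.3, -0.3, 5.9]
gripper_width: 0.226
```

```bash
python3 f.py
```

```text
t 33.73 p [ 0.5558 -0.0463  0.1148] Fx(seam) -2.33 Fy -0.17 Fz 5.50 seam x,y mm 4.86 -57.7 depth mm 40.63 w 0.23
```

Emit:
{"method": "play_rows", "body": {
  "commands": [
    {"fingers": 1,"tx": -0.006,"ty": 0,"tz": 0,"ax": 0,"ay": 0,"az": 0},
    {"fingers": 1,"tx": -0.02,"ty": 0,"tz": 0,"ax": 0,"ay": 0,"az": 0},
    {"fingers": 1,"tx": -0.045,"ty": 0,"tz": 0,"ax": 0,"ay": 0,"az": 0},
    {"fingers": 1,"tx": -0.08,"ty": 0,"tz": 0,"ax": 0,"ay": 0,"az": 0},
    {"fingers": 1,"tx": -0.104,"ty": 0,"tz": 0,"ax": 0,"ay": 0,"az": 0}
  ]
}}

```text
time_s: 34.15
tcp_pos: [0.5565, -0.0459, 0.1943]
ee_rot: [[0.002, -0.963, -0.268], [0.0, -0.268, 0.963], [-1.0, -0.002, -0.001]]
wrist_force: [1.0, 0.2, -0.1]
gripper_width: 0.227
```

Emit:
{"method": "play_rows", "body": {
  "commands": [
    {"fingers": 1,"tx": 0,"ty": 0.0016,"tz": 0.02,"ax": 0,"ay": 0,"az": 0},
    {"fingers": 1,"tx": 0,"ty": 0.0016,"tz": 0.06,"ax": 0,"ay": 0,"az": 0},
    {"fingers": 1,"tx": 0,"ty": 0.0016,"tz": 0.105,"ax": 0,"ay": 0,"az": 0},
    {"fingers": 1,"tx": 0,"ty": 0.0016,"tz": 0.138,"ax": 0,"ay": 0,"az": 0},
    {"fingers": 1,"tx": 0,"ty": 0.0016,"tz": 0.153,"ax": 0,"ay": 0,"az": 0}
  ]
}}

```text
time_s: 34.57
tcp_pos: [0.5233, 0.0666, 0.1926]
ee_rot: [[0.001, -0.963, -0.27], [0.001, -0.27, 0.963], [-1.0, -0.001, 0.001]]
wrist_force: [-0.9, 0.0, -1.3]
gripper_width: 0.228
```

Emit:
{"method": "play_rows", "body": {
  "commands": [
    {"fingers": 1,"tx": 0.008,"ty": 0,"tz": 0,"ax": 0,"ay": 0,"az": 0},
    {"fingers": 1,"tx": 0.018,"ty": 0,"tz": 0,"ax": 0,"ay": 0,"az": 0},
    {"fingers": 1,"tx": 0.028,"ty": 0,"tz": 0,"ax": 0,"ay": 0,"az": 0},
    {"fingers": 1,"tx": 0.034,"ty": 0,"tz": 0,"ax": 0,"ay": 0,"az": 0},
    {"fingers": 1,"tx": 0.036,"ty": 0,"tz": 0,"ax": 0,"ay": 0,"az": 0}
  ]
}}

```text
time_s: 34.98
tcp_pos: [0.5233, 0.0631, 0.1632]
ee_rot: [[-0.003, -0.964, -0.266], [-0.001, -0.266, 0.964], [-1.0, 0.003, -0.0]]
wrist_force: [0.1, -1.1, -1.3]
gripper_width: 0.228
```

```bash
python3 f.py
```

```text
t 35.23 p [0.5242 0.064  0.1651] Fx(seam) 0.38 Fy 0.33 Fz -1.56 seam x,y mm 3.89 57.0 depth mm -9.71 w 0.226
```

Emit:
{"method": "play_rows", "body": {
  "commands": [
    {"fingers": 1,"tx": 0.006,"ty": 0.0003,"tz": 0,"ax": 0,"ay": 0,"az": 0},
    {"fingers": 1,"tx": 0.014,"ty": 0.0003,"tz": 0,"ax": 0,"ay": 0,"az": 0},
    {"fingers": 1,"tx": 0.024,"ty": 0.0003,"tz": 0,"ax": 0,"ay": 0,"az": 0},
    {"fingers": 1,"tx": 0.033,"ty": 0.0003,"tz": 0,"ax": 0,"ay": 0,"az": 0},
    {"fingers": 1,"tx": 0.04,"ty": 0.0003,"tz": 0,"ax": 0,"ay": 0,"az": 0}
  ]
}}

```text
time_s: 35.65
tcp_pos: [0.5231, 0.0641, 0.1336]
ee_rot: [[-0.002, -0.964, -0.267], [-0.0, -0.267, 0.964], [-1.0, 0.002, -0.0]]
wrist_force: [0.4, 0.7, -1.4]
gripper_width: 0.225
```

```bash
python3 f.py
```

```text
t 35.9 p [0.5237 0.0643 0.1349] Fx(seam) -0.11 Fy 0.09 Fz -1.36 seam x,y mm 3.49 57.4 depth mm 20.46 w 0.232
```

Emit:
{"method": "play_rows", "body": {
  "commands": [
    {"fingers": 1,"tx": 0.002,"ty": -0.0001,"tz": 0,"ax": 0,"ay": 0,"az": 0},
    {"fingers": 1,"tx": 0.0045,"ty": -0.0001,"tz": 0,"ax": 0,"ay": 0,"az": 0},
    {"fingers": 1,"tx": 0.007,"ty": -0.0001,"tz": 0,"ax": 0,"ay": 0,"az": 0},
    {"fingers": 1,"tx": 0.009,"ty": -0.0001,"tz": 0,"ax": 0,"ay": 0,"az": 0},
    {"fingers": 1,"tx": 0.011,"ty": -0.0002,"tz": 0,"ax": 0,"ay": 0,"az": 0}
  ]
}}

```text
time_s: 36.32
tcp_pos: [0.5238, 0.0642, 0.1265]
ee_rot: [[-0.0, -0.964, -0.267], [-0.0, -0.267, 0.964], [-1.0, 0.0, -0.0]]
wrist_force: [-1.0, 0.7, -0.2]
gripper_width: 0.23
```

Emit:
{"method": "play_rows", "body": {
  "commands": [
    {"fingers": 1,"tx": 0.0013,"ty": -5e-05,"tz": 0,"ax": 0,"ay": 0,"az": 0},
    {"fingers": 1,"tx": 0.0026,"ty": -0.0001,"tz": 0,"ax": 0,"ay": 0,"az": 0},
    {"fingers": 1,"tx": 0.0039,"ty": -0.0002,"tz": 0,"ax": 0,"ay": 0,"az": 0},
    {"fingers": 1,"tx": 0.0052,"ty": -0.0003,"tz": 0,"ax": 0,"ay": 0,"az": 0},
    {"fingers": 1,"tx": 0.0062,"ty": -0.0004,"tz": 0,"ax": 0,"ay": 0,"az": 0}
  ]
}}

```text
time_s: 36.73
tcp_pos: [0.5241, 0.0642, 0.1229]
ee_rot: [[0.0, -0.963, -0.268], [-0.001, -0.268, 0.963], [-1.0, -0.0, -0.001]]
wrist_force: [-2.3, -0.7, 5.7]
gripper_width: 0.226
```

```bash
python3 f.py
```

```text
t 36.98 p [0.5241 0.0642 0.1228] Fx(seam) -1.99 Fy 0.16 Fz 5.07 seam x,y mm 3.85 57.2 depth mm 32.57 w 0.23
```

Emit:
{"method": "play_rows", "body": {
  "commands": [
    {"fingers": 1,"tx": 0.0013,"ty": -0.00015,"tz": 0,"ax": 0,"ay": 0,"az": 0},
    {"fingers": 1,"tx": 0.0026,"ty": -0.0003,"tz": 0,"ax": 0,"ay": 0,"az": 0},
    {"fingers": 1,"tx": 0.0039,"ty": -0.00045,"tz": 0,"ax": 0,"ay": 0,"az": 0},
    {"fingers": 1,"tx": 0.0052,"ty": -0.0006,"tz": 0,"ax": 0,"ay": 0,"az": 0},
    {"fingers": 1,"tx": 0.0062,"ty": -0.00072,"tz": 0,"ax": 0,"ay": 0,"az": 0}
  ]
}}

```text
time_s: 37.4
tcp_pos: [0.5247, 0.0642, 0.1184]
ee_rot: [[0.0, -0.963, -0.268], [-0.001, -0.268, 0.963], [-1.0, -0.0, -0.001]]
wrist_force: [-2.2, 0.1, 6.9]
gripper_width: 0.223
```

```bash
python3 f.py
```

```text
t 37.65 p [0.5247 0.0643 0.1183] Fx(seam) -2.56 Fy -0.50 Fz 6.00 seam x,y mm 4.39 57.2 depth mm 37.1 w 0.225
```

Another 4 mm, then withdraw to a viewing spot and measure.

Emit:
{"method": "play_rows", "body": {
  "commands": [
    {"fingers": 1,"tx": 0.0012,"ty": -0.00015,"tz": 0,"ax": 0,"ay": 0,"az": 0},
    {"fingers": 1,"tx": 0.0024,"ty": -0.0003,"tz": 0,"ax": 0,"ay": 0,"az": 0},
    {"fingers": 1,"tx": 0.0036,"ty": -0.0004,"tz": 0,"ax": 0,"ay": 0,"az": 0},
    {"fingers": 1,"tx": 0.0048,"ty": -0.00055,"tz": 0,"ax": 0,"ay": 0,"az": 0},
    {"fingers": 1,"tx": 0.0054,"ty": -0.0006,"tz": 0,"ax": 0,"ay": 0,"az": 0}
  ]
}}

```text
time_s: 38.07
tcp_pos: [0.5251, 0.0644, 0.1144]
ee_rot: [[0.0, -0.963, -0.268], [-0.001, -0.268, 0.963], [-1.0, -0.0, -0.001]]
wrist_force: [-3.8, -0.1, 6.8]
gripper_width: 0.229
```

```bash
python3 f.py
```

```text
t 38.32 p [0.5251 0.0644 0.1143] Fx(seam) -2.58 Fy -0.20 Fz 6.22 seam x,y mm 4.84 57.1 depth mm 41.09 w 0.226
```

Emit:
{"method": "play_rows", "body": {
  "commands": [
    {"fingers": 1,"tx": -0.006,"ty": 0,"tz": 0,"ax": 0,"ay": 0,"az": 0},
    {"fingers": 1,"tx": -0.02,"ty": 0,"tz": 0,"ax": 0,"ay": 0,"az": 0},
    {"fingers": 1,"tx": -0.045,"ty": 0,"tz": 0,"ax": 0,"ay": 0,"az": 0},
    {"fingers": 1,"tx": -0.08,"ty": 0,"tz": 0,"ax": 0,"ay": 0,"az": 0},
    {"fingers": 1,"tx": -0.104,"ty": 0,"tz": 0,"ax": 0,"ay": 0,"az": 0}
  ]
}}

```text
time_s: 38.73
tcp_pos: [0.5256, 0.0648, 0.1929]
ee_rot: [[0.002, -0.964, -0.268], [0.0, -0.268, 0.964], [-1.0, -0.002, -0.0]]
wrist_force: [0.4, -0.4, -1.3]
gripper_width: 0.229
```

Emit:
{"method": "play_rows", "body": {
  "commands": [
    {"fingers": 1,"tx": -0.01,"ty": 0,"tz": 0.02,"ax": 0,"ay": 0,"az": 0},
    {"fingers": 1,"tx": -0.01,"ty": 0,"tz": 0.04,"ax": 0,"ay": 0,"az": 0},
    {"fingers": 1,"tx": -0.01,"ty": 0,"tz": 0.05,"ax": 0,"ay": 0,"az": 0},
    {"fingers": 1,"tx": -0.01,"ty": 0,"tz": 0.05,"ax": 0,"ay": 0,"az": 0},
    {"fingers": 1,"tx": -0.01,"ty": 0,"tz": 0.05,"ax": 0,"ay": 0,"az": 0}
  ]
}}

```text
time_s: 39.15
tcp_pos: [0.5147, 0.1008, 0.1982]
ee_rot: [[-0.001, -0.963, -0.268], [-0.001, -0.268, 0.963], [-1.0, 0.001, -0.0]]
wrist_force: [0.3, -0.8, -2.4]
gripper_width: 0.228
```

```bash
python3 - <<'E'
from gap import *
a=[];ps=[]
for i in range(4):
    p,R,s=pose(); c=viewer.capture("wrist"); a.append(c["image"].astype(float)); ps.append(p)
p=np.mean(ps,0); m=np.mean(a,0); np.savez("wm3.npz",m=m,p=p,R=R); g=m.mean(2); print(s["time_s"],p,np.ptp(ps,0))
for ys in ([-70,-62,-58,-54,-50,-46,-42],[40,44,48,52,56,60]):
    q=gap(g,c,(p,R),ys); print(ys[0],q.tolist(),"median width",np.median(q[:,1]-q[:,0]))
cv2.imwrite("pics/wm3.png",cv2.resize(m[0:220,220:430,::-1].astype(np.uint8),None,fx=2.7,fy=2.7,interpolation=cv2.INTER_CUBIC))
E
python3 m.py .5066 .3065 .2 164.4
```

```text
39.3 [0.51480005 0.10047219 0.19823022] [2.68393147e-04 5.66220345e-04 6.76522820e-05]
-70 [[-3.7, 9.2], [-1.8, 9.3], [-1.7, 9.3], [-1.8, 9.3], [-1.8, 9.3], [-1.8, 9.3], [-1.6, 9.4]] median width 11.100000000000001
40 [[-1.5, 9.6], [-1.5, 9.6], [-1.4, 9.6], [-1.2, 9.6], [2.8, 9.8], [4.1, 9.9]] median width 10.899999999999999
t 39.35 p [0.515  0.1002 0.1983] a -164.53 shift [-0.0024 -0.0626  0.2681] turn [ 0.1726 -0.0002 -0.0003] mm 206.4723308771736 j [ 29.  14. -17.   0. -58. -13.]
```

View pics/wm3.png

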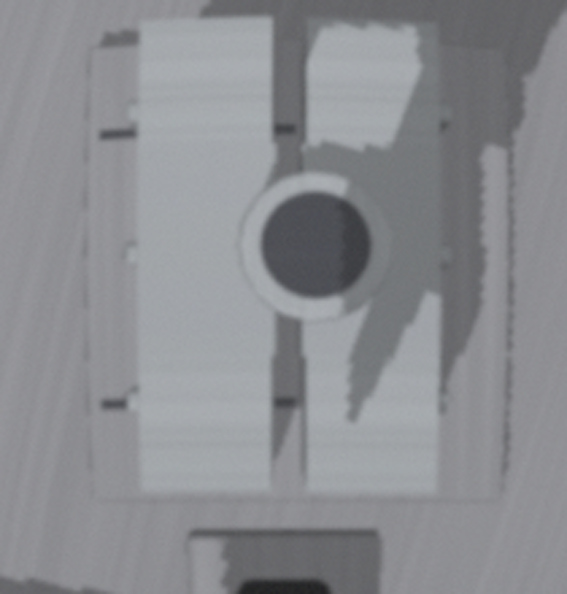

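Both gaps now measure about 11.0 mm against 3.5–3.6 mm at the start, so each end has moved about 7.5 mm, evenly. The mould job is done; now return the wedge to its holder.

Emit:
{"method": "play_rows", "body": {
  "commands": [
    {"fingers": 1,"tx": -0.0024,"ty": -0.01,"tz": 0.04,"ax": 0.1726,"ay": 0,"az": 0},
    {"fingers": 1,"tx": -0.0024,"ty": -0.022,"tz": 0.094,"ax": 0.1726,"ay": 0,"az": 0},
    {"fingers": 1,"tx": -0.0024,"ty": -0.035,"tz": 0.148,"ax": 0.1726,"ay": 0,"az": 0},
    {"fingers": 1,"tx": -0.0024,"ty": -0.047,"tz": 0.2,"ax": 0.1726,"ay": 0,"az": 0},
    {"fingers": 1,"tx": -0.0024,"ty": -0.0575,"tz": 0.245,"ax": 0.1726,"ay": 0,"az": 0}
  ]
}}

```text
time_s: 39.77
tcp_pos: [0.5074, 0.2909, 0.2005]
ee_rot: [[0.0, -0.962, 0.274], [-0.0, 0.274, 0.962], [-1.0, -0.0, 0.0]]
wrist_force: [0.6, -0.7, -1.8]
gripper_width: 0.231
```

Emit:
{"method": "play_rows", "body": {
  "commands": [
    {"fingers": 1,"tx": 0,"ty": 0,"tz": 0,"ax": 0,"ay": 0,"az": 0},
    {"fingers": 1,"tx": 0,"ty": 0,"tz": 0,"ax": 0,"ay": 0,"az": 0},
    {"fingers": 1,"tx": 0,"ty": 0,"tz": 0,"ax": 0,"ay": 0,"az": 0},
    {"fingers": 1,"tx": 0,"ty": 0,"tz": 0,"ax": 0,"ay": 0,"az": 0},
    {"fingers": 1,"tx": 0,"ty": 0,"tz": 0,"ax": 0,"ay": 0,"az": 0}
  ]
}}

```text
time_s: 40.18
tcp_pos: [0.5076, 0.288, 0.2007]
ee_rot: [[-0.0, -0.963, 0.27], [-0.0, 0.27, 0.963], [-1.0, 0.0, -0.0]]
wrist_force: [-0.0, -0.2, -1.3]
gripper_width: 0.226
```

```bash
python3 m.py .5064 .3065 .165 164.4
```

```text
t 40.18 p [0.5076 0.288  0.2007] a 164.36 shift [0.0475 0.0082 0.0233] turn [-0.0002 -0.0001 -0.    ] mm 40.17078516786473 j [ 45.  20.  -9.   0. -61. -61.]
```

Emit:
{"method": "play_rows", "body": {
  "commands": [
    {"fingers": 1,"tx": 0,"ty": 0.004,"tz": 0.012,"ax": 0,"ay": 0,"az": 0},
    {"fingers": 1,"tx": 0,"ty": 0.0082,"tz": 0.0233,"ax": 0,"ay": 0,"az": 0},
    {"fingers": 1,"tx": 0.01,"ty": 0.0082,"tz": 0.0233,"ax": 0,"ay": 0,"az": 0},
    {"fingers": 1,"tx": 0.025,"ty": 0.0082,"tz": 0.0233,"ax": 0,"ay": 0,"az": 0},
    {"fingers": 1,"tx": 0.04,"ty": 0.0082,"tz": 0.0233,"ax": 0,"ay": 0,"az": 0}
  ]
}}

```text
time_s: 40.6
tcp_pos: [0.5061, 0.3083, 0.17]
ee_rot: [[0.0, -0.963, 0.268], [0.001, 0.268, 0.963], [-1.0, -0.0, 0.001]]
wrist_force: [-0.1, -0.3, -1.8]
gripper_width: 0.231
```

Emit:
{"method": "play_rows", "body": {
  "commands": [
    {"fingers": 1,"tx": 0,"ty": 0,"tz": 0,"ax": 0,"ay": 0,"az": 0},
    {"fingers": 1,"tx": 0,"ty": 0,"tz": 0,"ax": 0,"ay": 0,"az": 0},
    {"fingers": 1,"tx": 0,"ty": 0,"tz": 0,"ax": 0,"ay": 0,"az": 0},
    {"fingers": 1,"tx": 0,"ty": 0,"tz": 0,"ax": 0,"ay": 0,"az": 0},
    {"fingers": 1,"tx": 0,"ty": 0,"tz": 0,"ax": 0,"ay": 0,"az": 0}
  ]
}}

```text
time_s: 41.02
tcp_pos: [0.5065, 0.3081, 0.1713]
ee_rot: [[0.001, -0.963, 0.268], [0.001, 0.268, 0.963], [-1.0, -0.001, 0.001]]
wrist_force: [-0.1, -0.3, -1.2]
gripper_width: 0.222
```

```bash
python3 m.py .5064 .3065 .1055 164.4
```

```text
t 41.02 p [0.5065 0.3081 0.1713] a 164.45 shift [ 0.0878 -0.0004 -0.0022] turn [0.0003 0.0004 0.0002] mm 65.85132419358675 j [ 47.  22. -10.   0. -58. -63.]
```

Emit:
{"method": "play_rows", "body": {
  "commands": [
    {"fingers": 1,"tx": 0.008,"ty": -0.0003,"tz": -0.0018,"ax": 0,"ay": 0,"az": 0},
    {"fingers": 1,"tx": 0.018,"ty": -0.0003,"tz": -0.0018,"ax": 0,"ay": 0,"az": 0},
    {"fingers": 1,"tx": 0.03,"ty": -0.0003,"tz": -0.0018,"ax": 0,"ay": 0,"az": 0},
    {"fingers": 1,"tx": 0.042,"ty": -0.0003,"tz": -0.0018,"ax": 0,"ay": 0,"az": 0},
    {"fingers": 1,"tx": 0.052,"ty": -0.0003,"tz": -0.0018,"ax": 0,"ay": 0,"az": 0}
  ]
}}

```text
time_s: 41.43
tcp_pos: [0.5056, 0.306, 0.1299]
ee_rot: [[-0.001, -0.963, 0.268], [-0.001, 0.268, 0.963], [-1.0, 0.001, -0.002]]
wrist_force: [-0.6, -0.0, -1.6]
gripper_width: 0.227
```

Emit:
{"method": "play_rows", "body": {
  "commands": [
    {"fingers": 1,"tx": 0.007,"ty": 0,"tz": 0,"ax": 0,"ay": 0,"az": 0},
    {"fingers": 1,"tx": 0.014,"ty": 0,"tz": 0,"ax": 0,"ay": 0,"az": 0},
    {"fingers": 1,"tx": 0.02,"ty": 0,"tz": 0,"ax": 0,"ay": 0,"az": 0},
    {"fingers": 1,"tx": 0.025,"ty": 0,"tz": 0,"ax": 0,"ay": 0,"az": 0},
    {"fingers": 1,"tx": 0.029,"ty": 0,"tz": 0,"ax": 0,"ay": 0,"az": 0}
  ]
}}

```text
time_s: 41.85
tcp_pos: [0.5061, 0.3065, 0.1095]
ee_rot: [[0.0, -0.963, 0.268], [-0.0, 0.268, 0.963], [-1.0, -0.0, -0.0]]
wrist_force: [-0.3, 0.3, -1.4]
gripper_width: 0.225
```

Emit:
{"method": "play_rows", "body": {
  "commands": [
    {"fingers": 1,"tx": 0,"ty": 0,"tz": 0,"ax": 0,"ay": 0,"az": 0},
    {"fingers": 1,"tx": 0,"ty": 0,"tz": 0,"ax": 0,"ay": 0,"az": 0},
    {"fingers": 1,"tx": 0,"ty": 0,"tz": 0,"ax": 0,"ay": 0,"az": 0}
  ]
}}

```text
time_s: 42.1
tcp_pos: [0.5062, 0.3066, 0.1102]
ee_rot: [[0.001, -0.963, 0.268], [0.0, 0.268, 0.963], [-1.0, -0.0, 0.001]]
wrist_force: [0.6, -0.0, -1.2]
gripper_width: 0.228
```

```bash
python3 m.py .5064 .3065 .1055 164.4
```

```text
t 42.1 p [0.5062 0.3066 0.1102] a 164.45 shift [ 0.0063 -0.0002 -0.0001] turn [0.0003 0.0002 0.0001] mm 4.716978585630436 j [ 47.  26. -14.   0. -50. -62.]
```

Emit:
{"method": "play_rows", "body": {
  "commands": [
    {"fingers": 1,"tx": 0.0015,"ty": 0,"tz": 0,"ax": 0,"ay": 0,"az": 0},
    {"fingers": 1,"tx": 0.003,"ty": 0,"tz": 0,"ax": 0,"ay": 0,"az": 0},
    {"fingers": 1,"tx": 0.0045,"ty": 0,"tz": 0,"ax": 0,"ay": 0,"az": 0},
    {"fingers": 1,"tx": 0.0055,"ty": 0,"tz": 0,"ax": 0,"ay": 0,"az": 0},
    {"fingers": 1,"tx": 0.0062,"ty": 0,"tz": 0,"ax": 0,"ay": 0,"az": 0}
  ]
}}

```text
time_s: 42.52
tcp_pos: [0.506, 0.3065, 0.1054]
ee_rot: [[-0.0, -0.963, 0.268], [-0.0, 0.268, 0.963], [-1.0, 0.0, -0.0]]
wrist_force: [-0.3, -0.7, 2.6]
gripper_width: 0.226
```

```bash
python3 f.py
```

```text
t 42.77 p [0.506  0.3064 0.1054] Fx(seam) -0.74 Fy 0.01 Fz 0.32 seam x,y mm 51.13 295.5 depth mm 50.04 w 0.227
```

Emit:
{"method": "play_rows", "body": {
  "commands": [
    {"fingers": 0.4,"tx": 0,"ty": 0,"tz": 0,"ax": 0,"ay": 0,"az": 0},
    {"fingers": 0.4,"tx": 0,"ty": 0,"tz": 0,"ax": 0,"ay": 0,"az": 0},
    {"fingers": 0.2,"tx": 0,"ty": 0,"tz": 0,"ax": 0,"ay": 0,"az": 0},
    {"fingers": 0,"tx": 0,"ty": 0,"tz": 0,"ax": 0,"ay": 0,"az": 0},
    {"fingers": -0.3,"tx": 0,"ty": 0,"tz": 0,"ax": 0,"ay": 0,"az": 0}
  ]
}}

```text
time_s: 43.18
tcp_pos: [0.5061, 0.3065, 0.1052]
ee_rot: [[0.0, -0.963, 0.268], [0.0, 0.268, 0.963], [-1.0, -0.0, 0.0]]
wrist_force: [0.8, 0.7, -0.4]
gripper_width: 0.442
```

Emit:
{"method": "play_rows", "body": {
  "commands": [
    {"fingers": -0.3,"tx": 0,"ty": 0,"tz": 0,"ax": 0,"ay": 0,"az": 0},
    {"fingers": -0.3,"tx": 0,"ty": 0,"tz": 0,"ax": 0,"ay": 0,"az": 0},
    {"fingers": -0.3,"tx": 0,"ty": 0,"tz": 0,"ax": 0,"ay": 0,"az": 0},
    {"fingers": -0.3,"tx": 0,"ty": 0,"tz": 0,"ax": 0,"ay": 0,"az": 0}
  ]
}}

```text
time_s: 43.52
tcp_pos: [0.5061, 0.3065, 0.1052]
ee_rot: [[0.0, -0.963, 0.268], [0.0, 0.268, 0.963], [-1.0, -0.0, 0.0]]
wrist_force: [0.5, 0.3, 0.3]
gripper_width: 0.635
```

Emit:
{"method": "play_rows", "body": {
  "commands": [
    {"fingers": -0.3,"tx": -0.01,"ty": 0,"tz": 0,"ax": 0,"ay": 0,"az": 0},
    {"fingers": -0.3,"tx": -0.03,"ty": 0,"tz": 0,"ax": 0,"ay": 0,"az": 0},
    {"fingers": -0.3,"tx": -0.07,"ty": 0,"tz": 0,"ax": 0,"ay": 0,"az": 0},
    {"fingers": -0.3,"tx": -0.12,"ty": 0,"tz": 0,"ax": 0,"ay": 0,"az": 0},
    {"fingers": -0.3,"tx": -0.17,"ty": 0,"tz": 0,"ax": 0,"ay": 0,"az": 0}
  ]
}}

```text
time_s: 43.93
tcp_pos: [0.5057, 0.306, 0.2342]
ee_rot: [[-0.001, -0.963, 0.268], [-0.001, 0.268, 0.963], [-1.0, 0.001, -0.001]]
wrist_force: [0.4, 0.3, -0.2]
gripper_width: 0.65
```

Emit:
{"method": "play_rows", "body": {
  "commands": [
    {"fingers": -0.3,"tx": 0,"ty": 0,"tz": 0.04,"ax": 0,"ay": 0,"az": 0},
    {"fingers": -0.3,"tx": 0,"ty": 0,"tz": 0.08,"ax": 0,"ay": 0,"az": 0},
    {"fingers": -0.3,"tx": 0,"ty": 0,"tz": 0.11,"ax": 0,"ay": 0,"az": 0},
    {"fingers": -0.3,"tx": 0,"ty": 0,"tz": 0.13,"ax": 0,"ay": 0,"az": 0},
    {"fingers": -0.3,"tx": 0,"ty": 0,"tz": 0.13,"ax": 0,"ay": 0,"az": 0}
  ]
}}

```text
time_s: 44.35
tcp_pos: [0.5326, 0.403, 0.2324]
ee_rot: [[0.001, -0.964, 0.266], [0.001, 0.266, 0.964], [-1.0, -0.0, 0.001]]
wrist_force: [0.2, -0.2, -1.0]
gripper_width: 0.651
```

Run:
```python
from h import *
p,R,s=pose(); c=viewer.capture("wrist"); t=viewer.capture("top"); print(s["time_s"],p,s["gripper_width"])
A=cv2.resize(c["image"][0:235,170:470],None,fx=2.0,fy=2.0); B=t["image"][100:310,130:500]
B=cv2.resize(B,(600,int(210*600/370)))
cv2.imwrite("pics/fin.png",cv2.resize(np.vstack([A,B])[:,:,::-1],None,fx=.73,fy=.73))
```

```text
44.35 [0.53259924 0.40295527 0.23242922] 0.6507709678826215
```

View pics/fin.png

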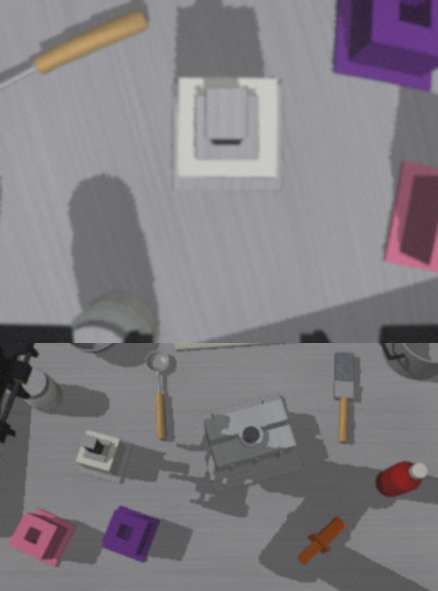

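The wedge stands upright in the white holder with its guard flat. The bottle, spoon and brush have not moved, and both seam ends are visibly and evenly open. Handing in.

```bash
python3 -c "
from station import job; print(job.finish_job())"
```

```text
the job is handed in; nothing more can be done
None
```

The seam is open at both ends, the wedge is back in its holder and released, and I handed the job in at about 44 s of the 72 s allowed.

- **Prying:** I pried from alternate ends (left, right, left, right, left), moving the wedge sideways with the parting halves. The largest wrist force I read was about 8 N, and by wedge depth neither end led the other by more than about 2.2 mm.
- **Opening:** In the last wrist picture both gaps measured about 11.0 mm, against 3.5–3.6 mm at the start. That is about 7.5 mm at each end, plus whatever the seam already stood open (0 to 0.7 mm).
- **Disagreement:** The wedge's depth and taper suggested a larger opening, about 8.8 mm at both ends. I went by the smaller camera figure, which still clears 7 mm.
- **Putting back:** The wedge went in at the height it was taken from. The last pictures show it upright with its guard flat, and the bottle, spoon and brush where they were.

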